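Hang a bottle carrier level in the warming cabinet

TASK

Swing the clear hood of the warming cabinet up until it stays open by itself. Then hang the bottle carrier on the hook inside, by the one hole in its strip that makes it hang level, free of the deck, with all three bottles still in their cells. Leave the other things on the bench where they are.

Things in the scene. Friction and masses are not known exactly. Their poses are not given: they have to be found in the camera images.
- hood (a joint): angle (rad) of the cabinet's clear hood about its rear hinge: 0 shut on the base, 1.1 open against its stop. Over-centre springs at its sides hold it shut below about 0.65 and push it open above. Lifted to 0.8 or more it swings on to the stop unaided and stays there. Lifting takes about 6 N at the knob.
- hood_knob (a point): centre of the hood's black ball knob, 30 mm across, on a stem 42 mm off the middle of the hood's sloping front, near its lower edge; moves with the hood. Hood shut: 335 mm in front of the hinge axis (-x) and 44 mm above it. Axes of the hood: x to the rear, y left along the hinge, z up when shut.
- cabinet: white warming cabinet base with a steel deck on top, 340 mm deep (x), 300 wide (y), 45 high; origin at the middle of its underside, x to its rear, y left. The hinge axis lies 150 mm behind the origin. With the hood open, the hook is reached from the front below the hood's edge, with a tool that leans back towards the front by about 35 degrees.
- hinge (a point): middle of the hood's hinge axis, at the cabinet's rear edge, 45 mm above the bench, level with the deck. Cabinet axes: x to its rear, y left along the hinge, z up; the hood opens turning about +y. Hood 284 mm wide (y), 200 high, 300 deep at the foot, 220 at the top. Open, its front lower edge stands 136 mm in front of this point and 267 mm above it, overhanging the hook.
- hook: round red-coated hook arm, 8 mm thick, inside the cabinet. Origin on the arm's axis where the strip is to hang: 130 mm in front of the hinge axis, midway across, 129 mm above the deck. Axes as the cabinet's: the arm runs level along y from its post at y = -60 mm to +18 mm, then rises 6 mm to its round free end at +34 mm. The strip slides on over the free end towards -y.
- carrier_mid (a point): centre of the bottle carrier, half-way up; 138 mm high in all, it stands on the bench at the start. White tray 142 mm long (x), 50 wide (y), 32 high, its floor 4 mm thick, with 3 cells 46 mm apart along x, below a blue hanging strip with holes. Carrier alone 0.11 kg, balanced about x = 0; with its bottles about 0.29 kg. Axes: x along the tray, z up.
- strip_hole (a point): centre of the strip's middle hole. The blue strip stands upright on two wires above the tray: 118 mm long (x), 8 thick (y), 46 high, its top edge 33 mm above this point. It has 5 through holes along y, 16 mm in diameter, at x = -42, -21, 0, 21, 42 mm from here. Axes as the carrier's.
- full_bottle_mid (a point): centre of the full amber glass bottle with black cap, 38 mm in diameter, 66 mm high, about 0.15 kg, standing loosely in one of the carrier's three cells (which one varies).
- empty_a_mid (a point): centre of an empty clear plastic bottle with white cap, 38 mm in diameter, 66 mm high, 0.015 kg, loose in a cell of the carrier.
- empty_b_mid (a point): centre of another such empty bottle, 0.015 kg, in another cell of the carrier.
- amber_jar: bystander: amber jar with black lid, 52 mm in diameter, 70 mm high; origin at the middle of its underside
- white_bottle: bystander: white plastic jar, 44 mm in diameter, 95 mm high; origin at the middle of its underside
- beaker: bystander: glass beaker, 64 mm in diameter, 85 mm high; origin at the middle of its underside

How it is judged:
On the way:
1. the hood stands open by itself, nobody holding it (value of joint hood above 1 rad and contact force between the fingers and hood below 0.5 N), for 0.3 s.
At the end, for the whole second after the job is handed in: the hood stands open against its stop (above 1.0 rad); the carrier hangs from the hook arm by a hole of its strip, free of the deck, level within 0.10 rad (about 6 degrees), with the three bottles standing in their cells; nothing is held (value of joint hood above 1 rad and contact force between carrier and hook above 1 N and angle between carrier_mid's own z axis and vertical below 0.1 rad and z of carrier_mid in the frame of hook between -0.048 and -0.03 m and horizontal distance between carrier_mid and hook below 0.06 m and z of each of full_bottle_mid, empty_a_mid, empty_b_mid in the frame of carrier_mid below -0.02 m and distance between each of full_bottle_mid, empty_a_mid, empty_b_mid and carrier_mid below 0.075 m); the robot touches nothing.
It fails at once if a bottle falls out of the carrier (distance between any of full_bottle_mid, empty_a_mid, empty_b_mid and carrier_mid above 0.1 m).
It fails at once if a bystander is shifted more than 30 mm or tipped over (distance of any of amber_jar, white_bottle, beaker from where it was at the start of the episode above 0.03 m or angle between any of amber_jar, white_bottle, beaker's own z axis and vertical above 0.5 rad).
It also fails if it takes over 58 s, if anything falls off the work surface, if the arm or the gripper's body presses on something with over 40 N, if the wrist force passes 120 N, or if a joint passes its speed limit or range.

ROBOT

A 6-joint arm with a two-finger parallel gripper is mounted at the origin on the work surface. World frame = base frame: x ahead of the robot, y to its left, z up, the work surface at z = 0. Lengths are in m, angles in rad, forces in N, time in s.
With the tool pointing down it reaches from about 0.275 to 0.85 m from the base axis. Payload 19 kg.
Tool frame: the origin (TCP) lies on the centre line of the jaws, within the pads' length; the fingertips stand 14 mm ahead of it and the grasp point (between the pads) lies 5 mm behind it (ctrl.finger_overhang is the distance from the TCP to the fingertips, in m); z points along the fingers, y is the direction in which the jaws open and shut (so a half turn about z gives the same grasp; the last joint's range is limited). The gripper opens to 85 mm and grips with 20 to 120 N. Pads are 22 mm wide; open, the fingers measure 114 mm over their backs; the gripper's body (76 mm by 85 mm) begins 54 mm behind the grasp point. The pads swing forward as they close: fully open they stand 13 mm farther back than shut.
Start: joints at [1.194, 0.15, 1.437, -0, 1.554, -0.134], TCP at [0.138, 0.558, 0.245] pointing down, gripper open.
Joint ranges: [-2.8, 2.8], [-0.68, 2.1], [0.12, 2.68], [-1.39, 4.53], [0.16, 2.79], [-2.81, 2.81]. Speed limits (rad/s): [1.89, 1.89, 2.22, 3.01, 3.01, 3.01].

INTERFACE

Orientations are given as a rotation vector (axis times angle).
In Python, from cell import ctrl gives the robot as it stands.
- The arm moves only by the tool carry_out, never from a script. Its argument "increments" is a list of rows, each a list of 7 numbers: the turn, a rotation vector about the tool's x, y, z in degrees, then the shift along the tool's x, y, z in m, then the gripper's target within -1 to 1 (shut at 1, half-way at 0, fully open at -1). A call has 1 to 20 rows; each row shifts and turns the commanded pose from where the row before left it, along the tool's axes as they then stand; what a row does not reach is not made up. A row lasts 1/10 s, in which the tool goes at most 50 mm and 8.59 degrees, less where a joint would pass 70% of its speed; a pose out of reach is approached as far as the arm can. A call is refused whole if a number of a shift passes 0.05 or a number of a turn 8.59, either way. A call with a gripper value outside its range is refused whole. The fingers move at their own pace and stop on an object; the grip force is fixed at half the most. Time passes only in rows, so rows that do not move let the fingers close. It gives the time, the measured TCP pose, the force and the opening at its end, in the units of the state.
- ctrl.read_state(): the state, without advancing time (a new reading comes with each control period).
- ctrl.snapshot(name): name is "side" or "top" or "wrist"; returns a dict with "frame" (480x640x3 uint8, blue, green, red), "camera_matrix" (3x3 intrinsics, pixels), "k1" (the pictures are not rectified: a ray, as slopes to the right and down, at radius r is drawn at 1 + k1 r^2 times it, then the intrinsics apply), "origin" and "attitude" of the camera in the world. Camera axes: x right, y down, z forward; pixel columns grow to the right and rows downward; lengths in m; the calibration is good to about 2 mm. A picture is of the moment at which its call begins. There is no depth.
- ctrl.job_done(): hands the job in, once; it reports no verdict.
Trained networks look in a picture, given as the dict that the camera call returned (one of the last four; its "shot" number tells which), for a name from the list of things; names that differ only in an ending like _2 or _b are one class to them, and where a whole thing is asked for, a point or a joint stands for the part that bears it (a point fixed in the world has none). Each returns a list of dicts, best first, with "score" (0 to 1); they miss things now and then, are a little off and sometimes report something else, mostly with a low value. They report only what shows in the picture. A call takes as long as a camera call.
- ctrl.spot_in(picture, name): "position" ([x, y, z] in m, in world coordinates, good to about 4 mm: the middle of the surface that is visible of it).
- ctrl.masks_of(picture, name): "pixels" (480x640 bool, what is visible of it).
The state is a dict: "t": time; "qpos": joint angles; "qd": joint speeds; "tau": joint torques, N m; "ee_pos": TCP position; "tool_rot": TCP orientation; "force": force on the tool from outside, world axes, zero at the start; "moment": the same for the moment, N m; "gripper_width": finger opening in m.
Only numpy, scipy, OpenCV 4.12 (cv2) and the standard library are available. Lean on these libraries where they do the work, as an engineer would, in place of code of your own. Each camera call takes 0.05 s, during which the arm holds its last target.

## Working session

There is one attempt and no reset: what is moved stays moved. The work goes in short steps, Python scripts to look and compute and a tool call to move; the robot and the scene stay as the last step left them, time stands still between calls to the robot, and variables do not carry over. Pictures are saved under pics/ and viewed, and the job is handed in when it is done.

Besides the shell and the picture viewer there is one more tool, called after "Emit:" as a command line: name --pt "numbers of a row" for each row, then --argument value for the rest. carry_out: Moves the arm, as the interface text tells. Its arguments: {"type":"object","properties":{"increments":{"type":"array"}},"required":["increments"]}

```bash
ls -la; mkdir -p pics
python3 - <<'E'
from cell import ctrl
import cv2,numpy as np
s=ctrl.read_state(); print(s)
for n in ["side","top","wrist"]:
    p=ctrl.snapshot(n); cv2.imwrite(f"pics/a_{n}.png",p["frame"])
    print(n,p["origin"],p["attitude"],p["camera_matrix"],p["k1"])
    for nm in ["hood","hood_knob","cabinet","hook","carrier_mid","strip_hole","full_bottle_mid","empty_a_mid","amber_jar","white_bottle","beaker"]:
        try: print(nm,[(np.round(d["position"],3).tolist(),round(d["score"],2)) for d in ctrl.spot_in(p,nm)][:3])
        except Exception as e: print(nm,e)
E
```

```text
total 12
drwxr-xr-x  3 agent agent 4096 Dec  7 07:07 .
drwxr-xr-x 23 root  root  4096 Dec  7 07:07 ..
drwxr-xr-x  2 agent agent 4096 Dec  7 07:07 pics
{'t': 0.0, 'qpos': array([ 1.19398940e+00,  1.50989952e-01,  1.43797578e+00,  8.34264186e-06,
        1.55374923e+00, -1.34014929e-01]), 'qd': array([ 0.00025157, -0.00021422,  0.00047595,  0.00092734, -0.00147185,
        0.00097394]), 'tau': array([ 2.40357251e-03, -7.13033009e+01, -5.70899069e+01,  1.16722122e-04,
        8.54623737e-03,  3.77582160e-05]), 'ee_pos': array([0.13819103, 0.55794776, 0.24470068]), 'tool_rot': array([-3.80405603e-01, -3.11818231e+00,  1.70226904e-03]), 'force': array([-0.69511596,  0.51527646,  0.39282027]), 'moment': array([0.00160139, 0.05231804, 0.01623545]), 'gripper_width': 0.08543987593655766}
side [0.99127181 0.45988436 0.83773789] [-0.9098011  -2.57067744  0.99876908] [[511.7259552    0.         316.41807999]
 [  0.         511.7259552  239.19500929]
 [  0.           0.           1.        ]] -0.06400584069375855
hood [([0.671, 0.005, 0.244], 0.66)]
hood_knob [([0.365, -0.339, 0.072], 0.57)]
cabi
[... 737 characters left out ...]

carrier_mid [([0.504, 0.244, 0.074], 0.64)]
strip_hole [([0.511, 0.251, 0.07], 0.97)]
full_bottle_mid [([0.703, 0.231, 0.092], 0.6), ([0.471, 0.263, 0.054], 0.51)]
empty_a_mid [([0.552, 0.229, 0.052], 0.57)]
amber_jar [([0.547, -0.398, 0.069], 0.64)]
white_bottle [([0.7, 0.231, 0.093], 0.92)]
beaker [([0.364, -0.352, 0.041], 0.84)]
wrist [0.0733629  0.57518067 0.37455702] [2.30250352 1.80213707 0.23910153] [[371.24688863   0.         316.30577042]
 [  0.         371.24688863 239.64197444]
 [  0.           0.           1.        ]] -0.03334567166469046
hood []
hood_knob []
cabinet []
hook []
carrier_mid []
strip_hole []
full_bottle_mid []
empty_a_mid []
amber_jar []
white_bottle []
beaker []
```

View pics/a_side.png

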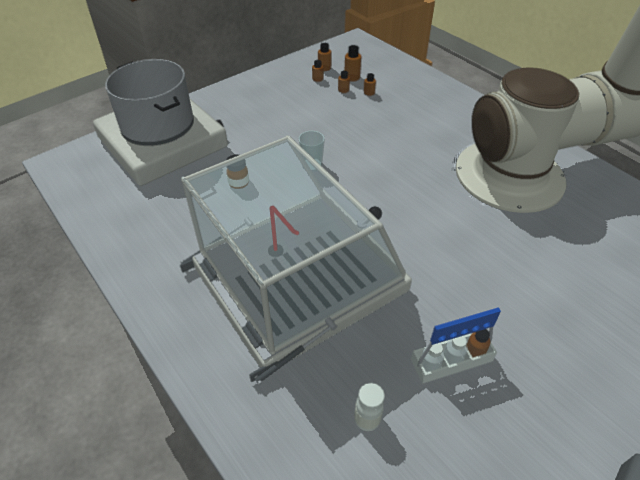

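View pics/a_top.png

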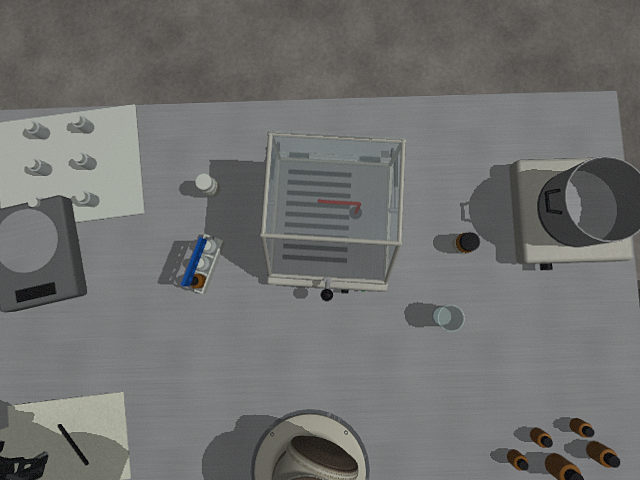

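```bash
cat > h.py <<'E'
import numpy as np,cv2
from scipy.spatial.transform import Rotation as R
CAM={'side':([0.99127181,0.45988436,0.83773789],[-0.9098011,-2.57067744,0.99876908],511.7259552,316.41807999,239.19500929,-0.06400584069375855),
'top':([0.44655912,-0.04263177,1.18169844],[-2.12851168,2.18708276,-0.11206024],459.88981093,316.63190255,234.11749575,-0.017499881867687035)}
def cam(p):
    K=p['camera_matrix'];return (p['origin'],p['attitude'],K[0][0],K[0][2],K[1][2],p['k1'])
def proj(c,P):
    if isinstance(c,str): c=CAM[c]
    o,a,f,cx,cy,k=c; A=np.array(a); Rm=R.from_rotvec(A).as_matrix() if A.size==3 else A
    q=(np.atleast_2d(P)-np.array(o))@Rm; s=q[:,:2]/q[:,2:]; s=s*(1+k*(s**2).sum(1,keepdims=True))
    return s*f+[cx,cy]
def ray(c,u,v):
    if isinstance(c,str): c=CAM[c]
    o,a,f,cx,cy,k=c; A=np.array(a); Rm=R.from_rotvec(A).as_matrix() if A.size==3 else A
    d=np.array([(u-cx)/f,(v-cy)/f]); s=d.copy()
    for _ in range(20): s=d/(1+k*(s@s))
    w=Rm@np.array([s[0],s[1],1]); return np.array(o),w/np.linalg.norm(w)
def tri(obs):
    M=np.zeros((3,3));b=np.zeros(3);L=[]
    for c,u,v in obs:
        o,d=ray(c,u,v);P=np.eye(3)-np.outer(d,d);M+=P;b+=P@o;L.append((o,P))
    x=np.linalg.solve(M,b); return x,[np.linalg.norm(P@(x-o))for o,P in L]
def atz(c,u,v,z):
    o,d=ray(c,u,v);return o+d*(z-o[2])/d[2]
E
python3 - <<'E'
import cv2
a=cv2.imread('pics/a_side.png');b=cv2.imread('pics/a_top.png')
def z(im,x,y,w,h,s,n):
    cv2.imwrite(n,cv2.resize(im[y:y+h,x:x+w],None,fx=s,fy=s,interpolation=cv2.INTER_CUBIC))
z(a,170,130,250,260,2.3,'pics/z1.png');z(b,250,120,170,190,3,'pics/z2.png')
z(a,400,290,130,130,4.5,'pics/z3.png');z(b,150,220,90,90,6,'pics/z4.png')
E
```

```text
(no output)
```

View pics/z1.png

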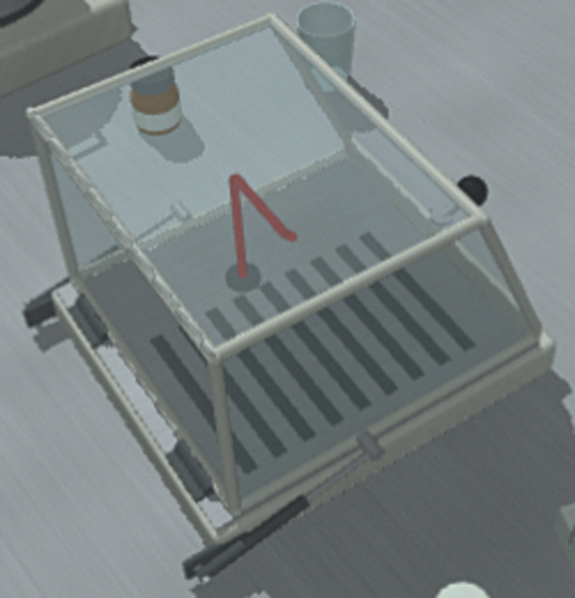

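View pics/z2.png

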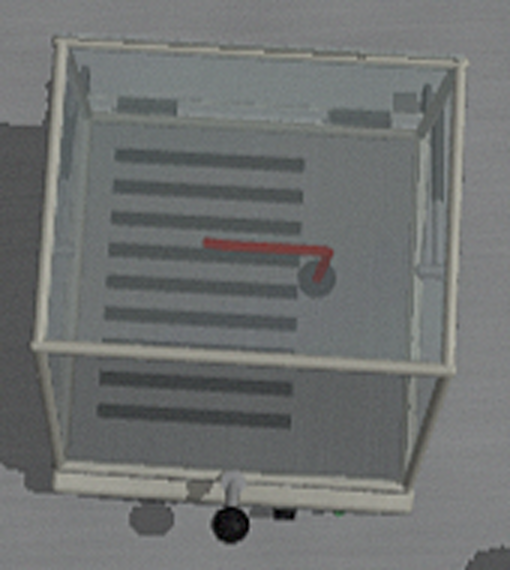

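View pics/z3.png

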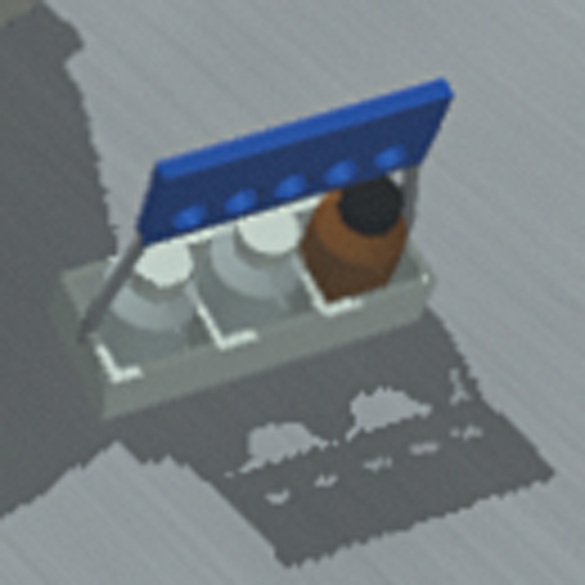

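View pics/z4.png

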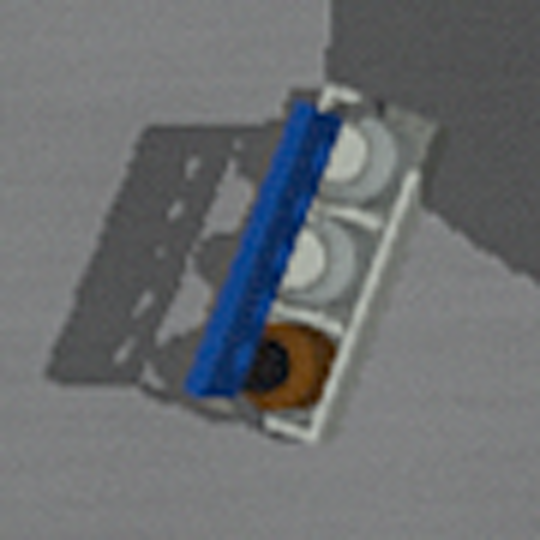

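Run:
```python
from h import *
def s1(x,y):return('side',x/2.3+170,y/2.3+130)
def t2(x,y):return('top',x/3+250,y/3+120)
def s3(x,y):return('side',x/4.5+400,y/4.5+290)
def t4(x,y):return('top',x/6+150,y/6+220)
def pr(n,o,z=None):
    x,r=tri(o);print(n,x.round(4),np.round(r,4), [atz(*q,z).round(4)[:2] for q in o] if z else '')
pr('knob',[s1(472,191),t2(231,525)],.089)
pr('hookend',[s1(293,237),t2(205,242)],.18)
pr('hookcorner',[s1(236,178),t2(330,250)],.174)
pr('stripFar',[s3(155,172),t4(304,105)],.138)
pr('stripNear',[s3(449,90),t4(202,392)],.138)
pr('hood top RL',[s1(215,353),t2(62,42)],.245)
pr('hood top RR',[s1(33,113),t2(463,63)],.245)
pr('hood top FL',[s1(483,215),t2(38,345)],.245)
pr('hood top FR',[s1(272,18),t2(451,370)],.245)
pr('full cap',[s3(372,205),t4(265,363)],.07)
pr('emp cap far',[s3(165,263),t4(348,150)],.07)
```

```text
knob [ 0.4261 -0.0531  0.0913] [0.0009 0.0009] [array([ 0.4238, -0.0541]), array([ 0.4267, -0.0538])]
hookend [ 0.635  -0.0396  0.1827] [0.0001 0.0001] [array([ 0.6334, -0.0416]), array([ 0.6356, -0.0397])]
hookcorner [ 0.6267 -0.1307  0.1723] [0.0022 0.0022] [array([ 0.6262, -0.1273]), array([ 0.628, -0.132])]
stripFar [0.5663 0.2315 0.1378] [0.001 0.001] [array([0.5672, 0.2308]), array([0.5657, 0.2323])]
stripNear [0.4564 0.2735 0.1352] [0.0022 0.0022] [array([0.4568, 0.2759]), array([0.4576, 0.2708])]
hood top RL [0.7685 0.0567 0.2454] [0.0002 0.0002] [array([0.7682, 0.0566]), array([0.7688, 0.0567])]
hood top RR [ 0.7448 -0.2233  0.2444] [0.0006 0.0006] [array([ 0.7447, -0.2221]), array([ 0.7452, -0.2236])]
hood top FL [0.5545 0.0764 0.2472] [0.0005 0.0005] [array([0.5525, 0.0753]), array([0.5551, 0.0763])]
hood top FR [ 0.5295 -0.2045  0.2435] [0.001 0.001] [array([ 0.5301, -0.202 ]), array([ 0.5301, -0.2049])]
full cap [0.4683 0.2694 0.0628] [0.0019 0.0019] [array([0.4718, 0.2726]), array([0.4693, 0.2658])]
emp cap far [0.5531 0.2354 0.0664] [0.0029 0.0029] [array([0.5532, 0.2386]), array([0.5545, 0.2322])]
```

```bash
cat >> h.py <<'E'
YAW=-4.95
HOOK=np.array([.631,-.0717,.174])
CY=np.array([np.sin(np.radians(4.95)),np.cos(np.radians(4.95)),0]);CX=np.array([CY[1],-CY[0],0])
def RT(yaw,lean): return R.from_euler('z',yaw,degrees=True)*R.from_matrix(np.diag([-1.,1,-1]))*R.from_euler('y',-lean,degrees=True)
def turn(R0,R1): return (R0.inv()*R1).as_rotvec(degrees=True).round(2)
def shift(Rr,p0,p1): return Rr.inv().apply(np.array(p1)-np.array(p0)).round(4)
E
python3 - <<'E'
from h import *
from cell import ctrl
s=ctrl.read_state();print(s['t'])
R0=R.from_rotvec(s['tool_rot']);p0=s['ee_pos'];R1=RT(YAW,20)
print(turn(R0,R1))
k=np.array([.426,-.0531,.090]);z=R1.apply([0,0,1]);g=k+.008*z;pre=g-.12*z
print(pre,shift(R1,p0,pre),shift(R1,pre,g))
H=k+.335*CX-[0,0,.044]+[0,0,0]
p=g
for a in np.linspace(0,1.05,15)[1:]:
    b=np.arctan2(44,335)+a;r=np.hypot(.335,.044)
    q=H-CX*r*np.cos(b)+np.array([0,0,r*np.sin(b)])+.008*z
    print(round(a,3),q.round(3),shift(R1,p,q),shift(R1,g,q));p=q
E
```

```text
1.8
[ -1.57 -19.96  -8.87]
[ 0.38783661 -0.04979469  0.19524557] [-0.2659 -0.5841  0.15  ] [-0.   -0.    0.12]
0.075 [ 0.433 -0.054  0.107] [-0.0125 -0.     -0.022 ] [-0.0125 -0.     -0.022 ]
0.15 [ 0.439 -0.054  0.132] [-0.0141  0.     -0.021 ] [-0.0267 -0.     -0.043 ]
0.225 [ 0.447 -0.055  0.156] [-0.0157  0.     -0.0199] [-0.0423 -0.     -0.0629]
0.3 [ 0.457 -0.056  0.18 ] [-0.0171 -0.     -0.0187] [-0.0595 -0.     -0.0816]
0.375 [ 0.468 -0.057  0.202] [-0.0185  0.     -0.0173] [-0.0779 -0.     -0.099 ]
0.45 [ 0.481 -0.058  0.224] [-0.0197  0.     -0.0159] [-0.0977 -0.     -0.1149]
0.525 [ 0.496 -0.059  0.244] [-0.0209 -0.     -0.0144] [-0.1185 -0.     -0.1292]
0.6 [ 0.512 -0.061  0.264] [-0.0219  0.     -0.0128] [-0.1404 -0.     -0.142 ]
0.675 [ 0.529 -0.062  0.282] [-0.0228 -0.     -0.0111] [-0.1632 -0.     -0.1531]
0.75 [ 0.548 -0.064  0.299] [-0.0235  0.     -0.0094] [-0.1867 -0.     -0.1625]
0.825 [ 0.568 -0.065  0.314] [-0.0242 -0.     -0.0076] [-0.2109 -0.     -0.1701]
0.9 [ 0.589 -0.067  0.328] [-0.0247  0.     -0.0057] [-0.2356 -0.     -0.1758]
0.975 [ 0.611 -0.069  0.34 ] [-0.025   0.     -0.0039] [-0.2606 -0.     -0.1797]
1.05 [ 0.634 -0.071  0.351] [-0.0253  0.     -0.002 ] [-0.2859 -0.     -0.1817]
```

Emit:
carry_out --pt "-0.52 -6.65 -2.96 0 0 0 -1" --pt "-0.52 -6.65 -2.96 0 0 0 -1" --pt "-0.52 -6.65 -2.96 0 0 0 -1" --pt "0 0 0 -0.0166 -0.0365 0.0094 -1" --pt "0 0 0 -0.0166 -0.0365 0.0094 -1" --pt "0 0 0 -0.0166 -0.0365 0.0094 -1" --pt "0 0 0 -0.0166 -0.0365 0.0094 -1" --pt "0 0 0 -0.0166 -0.0365 0.0094 -1" --pt "0 0 0 -0.0166 -0.0365 0.0094 -1" --pt "0 0 0 -0.0166 -0.0365 0.0094 -1" --pt "0 0 0 -0.0166 -0.0365 0.0094 -1" --pt "0 0 0 -0.0166 -0.0365 0.0094 -1" --pt "0 0 0 -0.0166 -0.0365 0.0094 -1" --pt "0 0 0 -0.0166 -0.0365 0.0094 -1" --pt "0 0 0 -0.0166 -0.0365 0.0094 -1" --pt "0 0 0 -0.0166 -0.0365 0.0094 -1" --pt "0 0 0 -0.0166 -0.0365 0.0094 -1" --pt "0 0 0 -0.0166 -0.0365 0.0094 -1" --pt "0 0 0 -0.0166 -0.0365 0.0094 -1"

```text
t: 3.7
ee_pos: [0.3724, -0.0078, 0.1982]
tool_rot: [0.12, 2.793, -0.021]
force: [2.2, 1.0, 0.5]
gripper_width: 0.0855
```

```bash
cat > st.py <<'E'
from h import *
from cell import ctrl
s=ctrl.read_state();p=s['ee_pos'];r=R.from_rotvec(s['tool_rot'])
m=r.as_matrix();print('t',s['t'],'p',p.round(4),'z',m[:,2].round(3),'y',m[:,1].round(3),'F',s['force'].round(1),'M',s['moment'].round(2),'w',round(s['gripper_width'],4),'q',s['qpos'].round(2))
E
python3 - <<'E'
from st import *
R1=RT(YAW,20)
k=np.array([.426,-.0531,.090]);z=R1.apply([0,0,1]);g=k+.008*z
print(shift(r,p,g),turn(r,R1))
pic=ctrl.snapshot('wrist');cv2.imwrite('pics/b_wrist.png',pic['frame']);print(proj(cam(pic),[k,g]))
E
```

```text
t 3.7 p [ 0.3724 -0.0078  0.1982] z [ 0.338 -0.029 -0.941] y [ 0.086  0.996 -0.   ] F [2.2 1.  0.5] M [0.1  0.14 0.01] w 0.0855 q [-0.29 -0.53  2.13  0.07  1.2  -1.79]
[-0.0171 -0.0405  0.1292] [ 0.   -0.14  0.04]
[[257.81911548 261.13544583]
 [259.47972233 257.70231045]]
```

View pics/b_wrist.png

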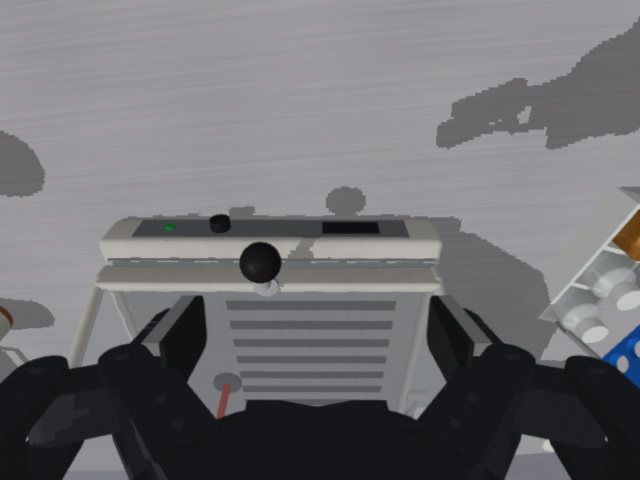

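Emit:
carry_out --pt "0 0 0 0 0 0 -1" --pt "0 0 0 0 0 0 -1"

```text
t: 3.95
ee_pos: [0.372, -0.0065, 0.1978]
tool_rot: [0.122, 2.795, -0.021]
force: [0.5, 0.5, 0.5]
gripper_width: 0.0854
```

Run:
```python
from st import *
R1=RT(YAW,20)
k=np.array([.4265,-.0535,.090]);z=R1.apply([0,0,1]);g=k+.008*z
print(shift(r,p,g),turn(r,R1))
```

```text
t 3.95 p [ 0.372  -0.0065  0.1978] z [ 0.336 -0.029 -0.941] y [0.087 0.996 0.   ] F [0.5 0.5 0.5] M [0.01 0.14 0.  ] w 0.0854 q [-0.28 -0.53  2.13  0.07  1.2  -1.78]
[-0.0186 -0.0421  0.1291] [-0.   -0.27 -0.04]
```

Emit:
carry_out --pt "0 0 0 -0.0062 -0.014 0.01 -1" --pt "0 0 0 -0.0062 -0.014 0.01 -1" --pt "0 0 0 -0.0062 -0.014 0.01 -1" --pt "0 0 0 0 0 0.02 -1" --pt "0 0 0 0 0 0.02 -1" --pt "0 0 0 0 0 0.02 -1" --pt "0 0 0 0 0 0.02 -1" --pt "0 0 0 0 0 0.019 -1" --pt "0 0 0 0 0 0 -1" --pt "0 0 0 0 0 0 1" --pt "0 0 0 0 0 0 1" --pt "0 0 0 0 0 0 1" --pt "0 0 0 0 0 0 1" --pt "0 0 0 0 0 0 1" --pt "0 0 0 0 0 0 1"

```text
t: 5.45
ee_pos: [0.4296, -0.0531, 0.0836]
tool_rot: [0.12, 2.794, -0.02]
force: [-9.5, 8.7, 15.9]
gripper_width: 0.0274
```

Run:
```python
from st import *
pic=ctrl.snapshot('wrist');cv2.imwrite('pics/c_wrist.png',pic['frame'])
```

```text
t 5.45 p [ 0.4296 -0.0531  0.0836] z [ 0.338 -0.028 -0.941] y [0.086 0.996 0.001] F [-9.5  8.7 15.9] M [1.35 0.66 0.49] w 0.0274 q [-0.37 -0.25  2.2   0.13  0.87 -1.92]
```

View pics/c_wrist.png

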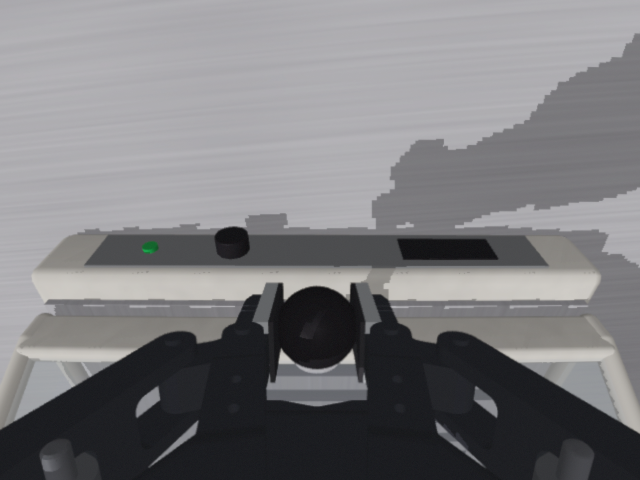

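Emit:
carry_out --pt "0 0 0 -0.006 0 -0.011 1" --pt "0 0 0 -0.0065 0 -0.011 1" --pt "0 0 0 -0.007 0 -0.0105 1" --pt "0 0 0 -0.007 0 -0.0105 1" --pt "0 0 0 -0.0078 0 -0.01 1" --pt "0 0 0 -0.0079 0 -0.0099 1" --pt "0 0 0 -0.0085 0 -0.0094 1" --pt "0 0 0 -0.0086 0 -0.0093 1" --pt "0 0 0 -0.0092 0 -0.0087 1" --pt "0 0 0 -0.0093 0 -0.0086 1" --pt "0 0 0 -0.0098 0 -0.008 1" --pt "0 0 0 -0.0099 0 -0.0079 1" --pt "0 0 0 -0.0104 0 -0.0072 1" --pt "0 0 0 -0.0105 0 -0.0072 1"

```text
t: 6.9
ee_pos: [0.4973, -0.0591, 0.2447]
tool_rot: [0.12, 2.795, -0.02]
force: [12.0, 2.3, -10.9]
gripper_width: 0.0267
```

Run:
```python
from st import *
pic=ctrl.snapshot('side');cv2.imwrite('pics/d_side.png',pic['frame'])
```

```text
t 6.9 p [ 0.4973 -0.0591  0.2447] z [ 0.337 -0.028 -0.941] y [0.086 0.996 0.001] F [ 12.    2.3 -10.9] M [ 0.72 -0.76 -0.1 ] w 0.0267 q [-0.32 -0.23  1.84  0.09  1.2  -1.82]
```

View pics/d_side.png

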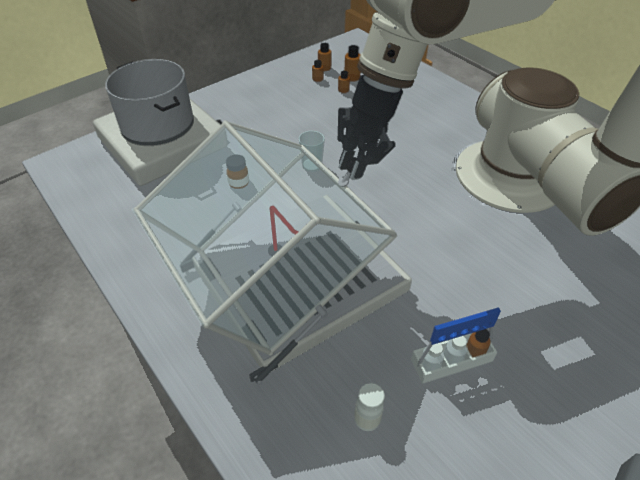

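Hood is lifting with the knob in the jaws (about (347,180)). Continue the arc to ~1.05 rad.

Emit:
carry_out --pt "0 0 0 -0.0109 0 -0.0064 1" --pt "0 0 0 -0.011 0 -0.0064 1" --pt "0 0 0 -0.0114 0 -0.0056 1" --pt "0 0 0 -0.0114 0 -0.0055 1" --pt "0 0 0 -0.0117 0 -0.0047 1" --pt "0 0 0 -0.0118 0 -0.0047 1" --pt "0 0 0 -0.0121 0 -0.0038 1" --pt "0 0 0 -0.0121 0 -0.0038 1" --pt "0 0 0 -0.0123 0 -0.0029 1" --pt "0 0 0 -0.0124 0 -0.0028 1" --pt "0 0 0 -0.0125 0 -0.002 1" --pt "0 0 0 -0.0125 0 -0.0019 1" --pt "0 0 0 -0.0126 0 -0.001 1" --pt "0 0 0 0 0 0 1"

```text
t: 8.35
ee_pos: [0.6256, -0.0706, 0.3458]
tool_rot: [0.12, 2.793, -0.022]
force: [0.8, 0.6, 0.5]
gripper_width: 0.0002
```

Run:
```python
from st import *
pic=ctrl.snapshot('side');cv2.imwrite('pics/e_side.png',pic['frame'])
```

```text
t 8.35 p [ 0.6256 -0.0706  0.3458] z [ 0.338 -0.03  -0.941] y [ 0.086  0.996 -0.   ] F [0.8 0.6 0.5] M [-0.01  0.19  0.01] w 0.0002 q [-0.26  0.03  1.4   0.06  1.37 -1.75]
```

View pics/e_side.png

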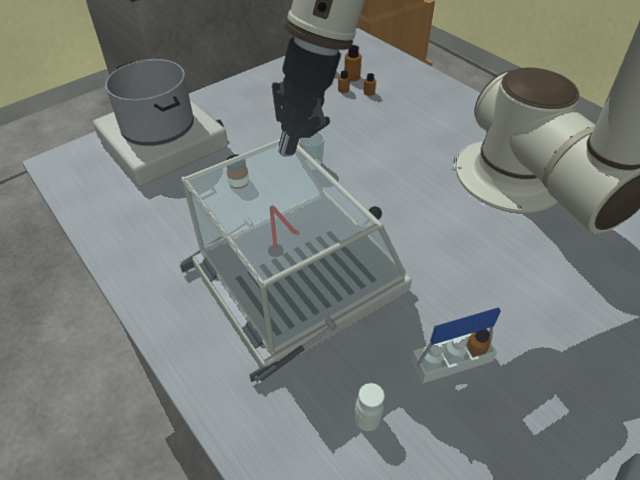

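Run:
```python
from st import *
pic=ctrl.snapshot('wrist');cv2.imwrite('pics/e_wrist.png',pic['frame'])
c=cam(pic)
A=np.array(c[1]);Rc=R.from_rotvec(A) if A.size==3 else R.from_matrix(A)
ct=r.inv().apply(np.array(c[0])-p);print('cam in tool',ct,(r.inv()*Rc).as_matrix().round(3))
for q in [(0,0,0),(0,0,-.005),(0,0,.014),(0.011,0,.014),(-.011,0,.014),(0,.0137,-.005)]:
    print(q,proj(c,p+r.apply(q)).round(1))
o,d=ray(c,317,327);dt=r.inv().apply(d)
for L in(.12,.13,.14,.146,.152,.16): print(L,(ct+L*dt).round(4))
f=cv2.imread('pics/c_wrist.png');cv2.imwrite('pics/c_z.png',cv2.resize(f[230:430,200:440],None,fx=3,fy=3,interpolation=cv2.INTER_CUBIC))
```

```text
t 8.4 p [ 0.6249 -0.0704  0.3453] z [ 0.337 -0.029 -0.941] y [ 0.086  0.996 -0.   ] F [-0.6  0.1 -0.2] M [-0.01  0.16  0.05] w 0.0001 q [-0.26  0.03  1.41  0.06  1.37 -1.75]
cam in tool [ 0.06661964  0.00114948 -0.12965633] [[ 0.    -0.965 -0.261]
 [ 1.     0.    -0.   ]
 [ 0.    -0.261  0.965]]
(0, 0, 0) [[313.3 318.9]]
(0, 0, -0.005) [[313.2 325.1]]
(0, 0, 0.014) [[313.6 303.3]]
(0.011, 0, 0.014) [[313.6 278.9]]
(-0.011, 0, 0.014) [[313.7 326.9]]
(0, 0.0137, -0.005) [[350.1 325.1]]
0.12 [ 0.0095  0.0014 -0.0241]
0.13 [ 0.0048  0.0014 -0.0153]
0.14 [ 0.      0.0014 -0.0065]
0.146 [-0.0028  0.0014 -0.0012]
0.152 [-0.0057  0.0014  0.0041]
0.16 [-0.0095  0.0014  0.0111]
```

View pics/e_wrist.png

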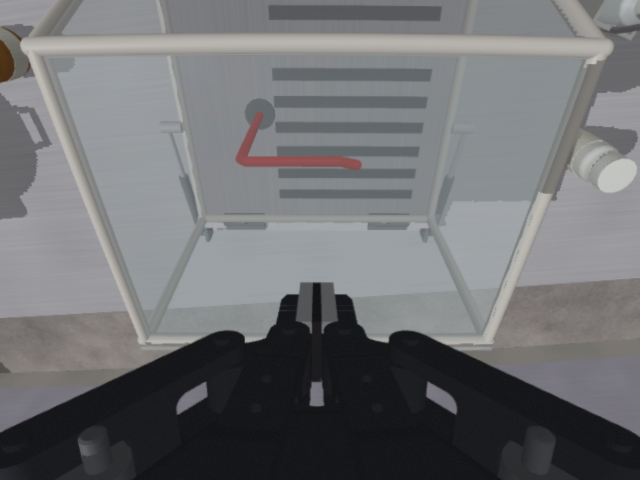

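View pics/c_z.png

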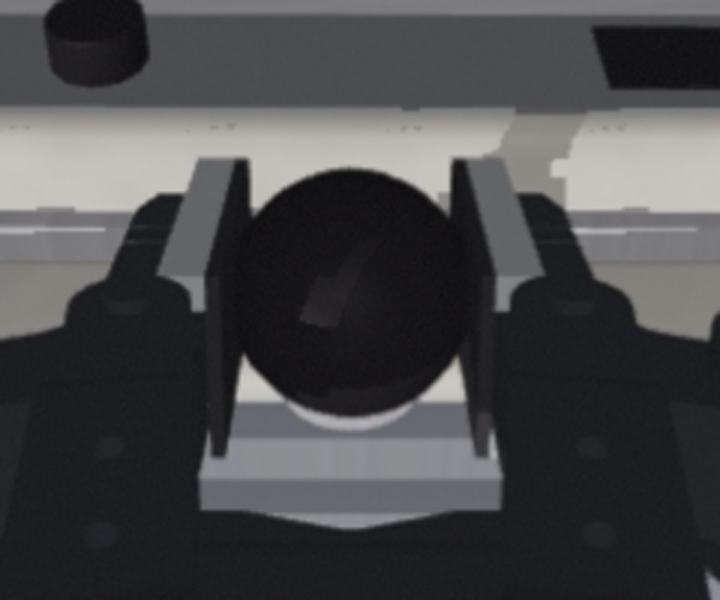

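Run:
```python
from h import *
from scipy.optimize import least_squares
D=[([1.194,.151,1.438,0,1.554,-.134],[.1382,.5579,.2447]),([-.28,-.53,2.13,.07,1.2,-1.78],[.372,-.0065,.1978]),([-.37,-.25,2.2,.13,.87,-1.92],[.4296,-.0531,.0836]),([-.32,-.23,1.84,.09,1.2,-1.82],[.4973,-.0591,.2447]),([-.26,.03,1.41,.06,1.37,-1.75],[.6249,-.0704,.3453])]
def fk(v,q):
    a,h,L1,e,L2,T,d=v
    X=R.from_euler('z',q[0])*R.from_euler('y',q[1]); p=R.from_euler('z',q[0]).apply([a,d,h])+X.apply([0,0,L1])
    X=X*R.from_euler('y',q[2]); p=p+X.apply([e,0,L2]); X=X*R.from_euler('z',q[3])*R.from_euler('y',q[4]); return p+X.apply([0,0,T]),X
f=lambda v:np.concatenate([fk(v,q)[0]-np.array(P) for q,P in D])
best=None
for i in range(30):
    rng=np.random.default_rng(i);v0=np.array([0,.3,.4,0,.4,.2,.05])+rng.normal(0,.1,7)
    s=least_squares(f,v0)
    if best is None or s.cost<best.cost: best=s
v=best.x;print(v.round(4),np.abs(best.fun).max())
np.save('v.npy',v)
lo=[-2.8,-.68,.12,-1.39,.16];hi=[2.8,2.1,2.68,4.53,2.79]
def ik(P,lean,yaw=-4.95):
    zt=RT(yaw,lean).apply([0,0,1])
    g=lambda q:np.concatenate([(fk(v,q)[0]-P)*10,fk(v,q)[1].apply([0,0,1])-zt])
    s=least_squares(g,[-.25,-.1,1.8,.1,1.1],bounds=(lo,hi));return s.x.round(2),round(s.cost,5)
K=np.array([.4265,-.0535,.09]);CY=np.array([.0863,.9963,0]);CX=np.array([.9963,-.0863,0])
for L in(20,30,35,45):
    l=np.radians(L);n=np.cos(l)*CX+[0,0,np.sin(l)];zt=np.sin(l)*CX-[0,0,np.cos(l)]
    T=K-.026*n-.004*zt;pre=T-.03*n
    print(L,T.round(3),ik(T,L),ik(pre,L),ik(pre+[0,0,.1],L),ik(pre+[0,0,.2],L))
```

```text
[-0.0016  0.1661  0.4825  0.0703  0.5008  0.3183  0.0749] 0.0018927533365491744
20 [ 0.401 -0.051  0.085] (array([-0.4 , -0.34,  2.26,  0.14,  0.89]), np.float64(0.0)) (array([-0.43, -0.4 ,  2.32,  0.15,  0.9 ]), np.float64(0.0)) (array([-0.43, -0.51,  2.17,  0.13,  1.16]), np.float64(0.0)) (array([-0.43, -0.54,  1.98,  0.12,  1.37]), np.float64(0.0))
30 [ 0.402 -0.051  0.08 ] (array([-0.46, -0.44,  2.38,  0.28,  0.73]), np.float64(0.0)) (array([-0.51, -0.5 ,  2.45,  0.31,  0.74]), np.float64(0.0)) (array([-0.51, -0.63,  2.29,  0.24,  1.01]), np.float64(0.0)) (array([-0.51, -0.66,  2.1 ,  0.22,  1.22]), np.float64(0.0))
35 [ 0.403 -0.051  0.078] (array([-0.5 , -0.48,  2.44,  0.39,  0.65]), np.float64(0.0)) (array([-0.55, -0.54,  2.51,  0.43,  0.66]), np.float64(0.0)) (array([-0.55, -0.68,  2.35,  0.32,  0.95]), np.float64(2e-05)) (array([-0.53, -0.68,  2.13,  0.25,  1.18]), np.float64(0.00134))
45 [ 0.405 -0.052  0.074] (array([-0.6 , -0.55,  2.56,  0.74,  0.54]), np.float64(0.0)) (array([-0.67, -0.59,  2.63,  0.81,  0.56]), np.float64(0.0)) (array([-0.62, -0.68,  2.39,  0.45,  0.89]), np.float64(0.00817)) (array([-0.58, -0.68,  2.17,  0.34,  1.14]), np.float64(0.0183))
```

Run:
```python
from st import *
L=32;l=np.radians(L)
K=np.array([.4265,-.0535,.09])
n=np.cos(l)*CX+[0,0,np.sin(l)];zt=np.sin(l)*CX-[0,0,np.cos(l)]
T=K-.026*n-.004*zt;pre=T-.03*n
print(T,pre)
a=np.array([.365,pre[1],.2])
print(shift(r,p,a),shift(r,a,pre), turn(r,RT(YAW,32)))
R1=RT(YAW,32);print(shift(R1,pre,T))
H=K+.335*CX-[0,0,.044];q0=T
for a in np.linspace(0,.9,13)[1:]:
    b=np.arctan2(44,335)+a;rr=np.hypot(.335,.044)
    q=H-CX*rr*np.cos(b)+np.array([0,0,rr*np.sin(b)])-.026*n-.004*zt
    print(round(a,3),q.round(3),shift(R1,q0,q));q0=q
```

```text
t 8.45 p [ 0.6245 -0.0704  0.345 ] z [ 0.336 -0.029 -0.941] y [ 0.086  0.996 -0.   ] F [0.1 0.3 1.2] M [-0.05  0.19  0.01] w -0.0002 q [-0.26  0.03  1.41  0.06  1.37 -1.75]
[ 0.40242121 -0.05141455  0.07961429] [ 0.37707466 -0.0492193   0.06371671]
[ 0.2941 -0.0012  0.0486] [0.0347 0.0011 0.1323] [  0.   -12.26   0.03]
[-0.03 -0.   -0.  ]
0.075 [ 0.407 -0.052  0.105] [-0.0168  0.     -0.0189]
0.15 [ 0.413 -0.052  0.129] [-0.0182  0.     -0.0176]
0.225 [ 0.421 -0.053  0.153] [-0.0195  0.     -0.0162]
0.3 [ 0.43  -0.054  0.177] [-0.0206 -0.     -0.0147]
0.375 [ 0.442 -0.055  0.199] [-0.0217  0.     -0.0131]
0.45 [ 0.455 -0.056  0.221] [-0.0226  0.     -0.0115]
0.525 [ 0.469 -0.057  0.242] [-0.0234 -0.     -0.0097]
0.6 [ 0.485 -0.059  0.261] [-0.0241  0.     -0.008 ]
0.675 [ 0.503 -0.06   0.279] [-0.0246 -0.     -0.0061]
0.75 [ 0.522 -0.062  0.296] [-0.025   0.     -0.0043]
0.825 [ 0.542 -0.063  0.312] [-0.0252 -0.     -0.0024]
0.9 [ 0.563 -0.065  0.325] [-0.0253  0.     -0.0005]
```

Emit:
carry_out --pt "0 0 0 0.0294 0 0.0049 1" --pt "0 0 0 0.0294 0 0.0049 1" --pt "0 0 0 0.0294 0 0.0049 1" --pt "0 0 0 0.0294 0 0.0049 1" --pt "0 0 0 0.0294 0 0.0049 1" --pt "0 0 0 0.0294 0 0.0049 1" --pt "0 0 0 0.0294 0 0.0049 1" --pt "0 0 0 0.0294 0 0.0049 1" --pt "0 0 0 0.0294 0 0.0049 1" --pt "0 0 0 0.0294 0 0.0049 1" --pt "0 0 0 0.0058 0 0.022 1" --pt "0 0 0 0.0058 0 0.022 1" --pt "0 0 0 0.0058 0 0.022 1" --pt "0 0 0 0.0058 0 0.022 1" --pt "0 0 0 0.0058 0 0.022 1" --pt "0 0 0 0.0058 0 0.022 1" --pt "0 -6.1 0 0 0 0 1" --pt "0 -6.1 0 0 0 0 1" --pt "0 0 0 0 0 0 1"

```text
t: 10.35
ee_pos: [0.3754, -0.0485, 0.062]
tool_rot: [0.113, 2.581, -0.032]
force: [-1.6, -0.5, 0.7]
gripper_width: 0.0002
```

Run:
```python
from st import *
pic=ctrl.snapshot('wrist');cv2.imwrite('pics/f_wrist.png',pic['frame'])
T=[.4024,-.0514,.0796];print(shift(r,p,T),turn(r,RT(YAW,32)))
```

```text
t 10.35 p [ 0.3754 -0.0485  0.062 ] z [ 0.528 -0.046 -0.848] y [0.087 0.996 0.   ] F [-1.6 -0.5  0.7] M [0.02 0.22 0.03] w 0.0002 q [-0.52 -0.51  2.47  0.35  0.7  -2.22]
[-0.0323 -0.0006 -0.0005] [-0.   -0.01 -0.05]
```

View pics/f_wrist.png

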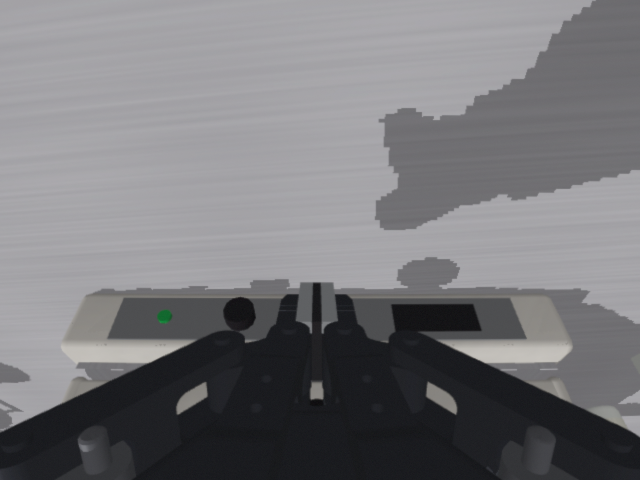

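Emit:
carry_out --pt "0 0 0 -0.016 0 0 1" --pt "0 0 0 -0.016 0 0 1" --pt "0 0 0 -0.0082 0 -0.0096 1" --pt "0 0 0 -0.0086 0 -0.0093 1" --pt "0 0 0 -0.009 0 -0.0089 1" --pt "0 0 0 -0.0092 0 -0.0087 1" --pt "0 0 0 -0.0096 0 -0.0082 1" --pt "0 0 0 -0.0099 0 -0.008 1" --pt "0 0 0 -0.0102 0 -0.0075 1" --pt "0 0 0 -0.0104 0 -0.0072 1" --pt "0 0 0 -0.0108 0 -0.0067 1" --pt "0 0 0 -0.0109 0 -0.0064 1" --pt "0 0 0 -0.0112 0 -0.0059 1" --pt "0 0 0 -0.0114 0 -0.0056 1"

```text
t: 11.8
ee_pos: [0.4569, -0.056, 0.2225]
tool_rot: [0.112, 2.586, -0.033]
force: [-6.3, 0.4, 1.6]
gripper_width: 0.0002
```

Run:
```python
from st import *
pic=ctrl.snapshot('side');cv2.imwrite('pics/g_side.png',pic['frame'])
```

```text
t 11.8 p [ 0.4569 -0.056   0.2225] z [ 0.524 -0.047 -0.85 ] y [ 0.087  0.996 -0.001] F [-6.3  0.4  1.6] M [0.14 1.   0.01] w 0.0002 q [-0.4  -0.44  2.09  0.2   0.97 -1.95]
```

View pics/g_side.png

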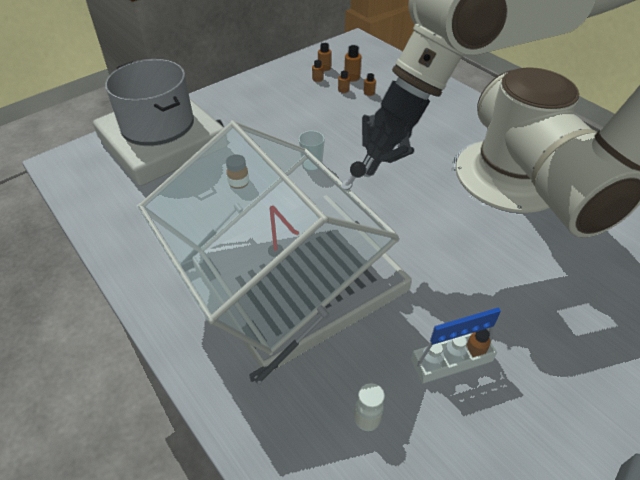

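Emit:
carry_out --pt "0 0 0 -0.0116 0 -0.005 1" --pt "0 0 0 -0.0118 0 -0.0048 1" --pt "0 0 0 -0.012 0 -0.0042 1" --pt "0 0 0 -0.0121 0 -0.0039 1" --pt "0 0 0 -0.0123 0 -0.0032 1" --pt "0 0 0 -0.0124 0 -0.0029 1" --pt "0 0 0 -0.0125 0 -0.0023 1" --pt "0 0 0 -0.0125 0 -0.002 1" --pt "0 0 0 -0.0126 0 -0.0013 1" --pt "0 0 0 -0.0126 0 -0.0011 1" --pt "0 0 0 -0.0126 0 -0.0005 1" --pt "0 0 0 -0.0127 0 0 1" --pt "0 0 0 0 0 0 1" --pt "0 0 0 0 0 0 1"

```text
t: 13.25
ee_pos: [0.5653, -0.0651, 0.3261]
tool_rot: [0.111, 2.583, -0.032]
force: [-0.1, 0.4, 0.7]
gripper_width: -0.0
```

Run:
```python
from st import *
pic=ctrl.snapshot('side');cv2.imwrite('pics/i_side.png',pic['frame'])
```

```text
t 13.25 p [ 0.5653 -0.0651  0.3261] z [ 0.527 -0.045 -0.849] y [ 0.086  0.996 -0.   ] F [-0.1  0.4  0.7] M [ 0.08  0.27 -0.03] w -0.0 q [-0.32 -0.22  1.73  0.14  1.09 -1.83]
```

View pics/i_side.png

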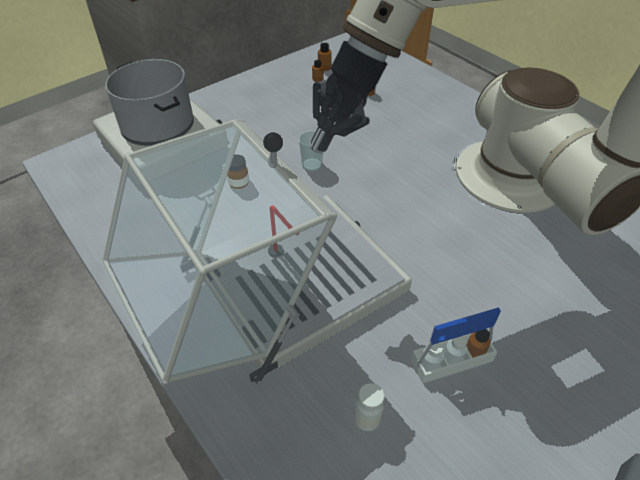

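```bash
cat > plan.py <<'E'
from h import *
from scipy.optimize import least_squares
v=np.load('v.npy')
def fk(v,q):
    a,h,L1,e,L2,T,d=v
    X=R.from_euler('z',q[0])*R.from_euler('y',q[1]); p=R.from_euler('z',q[0]).apply([a,d,h])+X.apply([0,0,L1])
    X=X*R.from_euler('y',q[2]); p=p+X.apply([e,0,L2]); X=X*R.from_euler('z',q[3])*R.from_euler('y',q[4])*R.from_euler('z',q[5]); return p+X.apply([0,0,T]),X
off=None
lo=[-2.8,-.68,.12,-1.39,.16,-9];hi=[2.8,2.1,2.68,4.53,2.79,9]
X0=None
def ik(P,Rt,x0):
    # q6 zero offset calibrated with x0 state
    g=lambda q:np.concatenate([(fk(v,q)[0]-P)*10,(fk(v,q)[1].inv()*Rt).as_rotvec()])
    s=least_squares(g,x0,bounds=(lo,hi));return s.x.round(2),round(s.cost,5)
E
python3 - <<'E'
from st import *
from plan import *
q=s['qpos'];print((fk(v,q)[1].inv()*r).as_rotvec(degrees=True), fk(v,q)[0])
off=(fk(v,q)[1].inv()*r)
yc=-20.9;u=np.array([np.cos(np.radians(yc)),np.sin(np.radians(yc)),0]);C=np.array([.5114,.2525,0])
Rg=RT(yc,35);zt=Rg.apply([0,0,1])
tip=C-.039*u+[0,0,.120];T=tip-.014*zt;pre=T-.09*zt
print('T',T,'pre',pre,ik(T,Rg*off.inv(),q),ik(pre,Rg*off.inv(),q))
print('shift',shift(r,p,pre),'turn',turn(r,Rg),'fwd',shift(Rg,pre,T))
# hang
Rh=RT(YAW,35);zh=Rh.apply([0,0,1])
rel=Rg.inv().apply(C-.021*u+[0,0,.105]-T)  # hole in tool
Th=HOOK+[0,0,-.004]-Rh.apply(rel);print('hole rel',rel.round(4),'Thang',Th,ik(Th,Rh*off.inv(),q))
E
```

```text
t 13.3 p [ 0.5651 -0.0651  0.326 ] z [ 0.527 -0.045 -0.849] y [ 0.086  0.996 -0.   ] F [-1.1  0.7  0.2] M [-0.01  0.21 -0.02] w -0.0001 q [-0.32 -0.22  1.73  0.14  1.09 -1.83]
[-1.41308321e-14 -8.83177008e-15  9.00000000e+01] [ 0.56837725 -0.06691178  0.3281513 ]
T [0.4674643  0.26927741 0.13146813] pre [0.41923891 0.2876929  0.20519181] (array([ 0.68,  0.01,  1.95, -0.65,  0.95, -0.2 ]), np.float64(0.0)) (array([ 0.78, -0.09,  1.89, -0.61,  1.15, -0.22]), np.float64(0.0))
shift [0.2128 0.339  0.0098] turn [ 8.81 -3.08 13.34] fwd [0.   0.   0.09]
hole rel [-0.0061 -0.      0.0366] Thang [ 0.60506701 -0.06945396  0.19646813] (array([-0.3 , -0.1 ,  1.91,  0.18,  0.74, -1.89]), np.float64(0.0))
```

Emit:
carry_out --pt "0 0 0 0.0152 0.0242 0.0007 1" --pt "0 0 0 0.0152 0.0242 0.0007 1" --pt "0 0 0 0.0152 0.0242 0.0007 1" --pt "0 0 0 0.0152 0.0242 0.0007 1" --pt "0 0 0 0.0152 0.0242 0.0007 -1" --pt "0 0 0 0.0152 0.0242 0.0007 -1" --pt "0 0 0 0.0152 0.0242 0.0007 -1" --pt "0 0 0 0.0152 0.0242 0.0007 -1" --pt "0 0 0 0.0152 0.0242 0.0007 -1" --pt "0 0 0 0.0152 0.0242 0.0007 -1" --pt "0 0 0 0.0152 0.0242 0.0007 -1" --pt "0 0 0 0.0152 0.0242 0.0007 -1" --pt "0 0 0 0.0152 0.0242 0.0007 -1" --pt "0 0 0 0.0152 0.0242 0.0007 -1" --pt "2.94 -1.03 4.45 0 0 0 -1" --pt "2.94 -1.03 4.45 0 0 0 -1" --pt "2.93 -1.02 4.44 0 0 0 -1" --pt "0 0 0 0 0 0 -1" --pt "0 0 0 0 0 0 -1"

```text
t: 15.2
ee_pos: [0.4193, 0.2875, 0.2051]
tool_rot: [0.456, 2.496, -0.145]
force: [0.5, 0.8, 0.7]
gripper_width: 0.0856
```

Run:
```python
from st import *
yc=-20.9;u=np.array([np.cos(np.radians(yc)),np.sin(np.radians(yc)),0]);C=np.array([.5114,.2525,0])
Rg=RT(yc,35);zt=Rg.apply([0,0,1])
tip=C-.039*u+[0,0,.120];T=tip-.014*zt
print('shift',shift(r,p,T),'turn',turn(r,Rg))
pic=ctrl.snapshot('wrist');f=pic['frame'];c=cam(pic)
for uu in(-.059,.059):
  q=proj(c,C+uu*u+[0,0,.138])[0];print(q);cv2.circle(f,tuple(int(a) for a in q),3,(0,255,0),1)
q=proj(c,tip)[0];cv2.circle(f,tuple(int(a) for a in q),3,(0,0,255),1)
cv2.imwrite('pics/j_wrist.png',f)
```

```text
t 15.2 p [0.4193 0.2875 0.2051] z [ 0.536 -0.203 -0.819] y [ 0.354  0.935 -0.001] F [0.5 0.8 0.7] M [0.1 0.2 0. ] w 0.0856 q [ 0.77 -0.1   1.89 -0.61  1.14 -0.24]
shift [0.     0.     0.0899] turn [ 0.08 -0.01  0.17]
[315.0136172 246.7640709]
[314.91103796 335.9914659 ]
```

View pics/j_wrist.png

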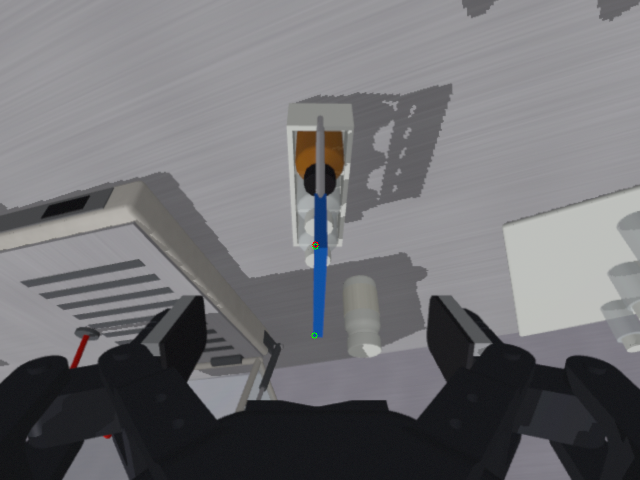

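Run:
```python
from st import *
yc=-20.9;u=np.array([np.cos(np.radians(yc)),np.sin(np.radians(yc)),0]);C=np.array([.5114,.2525,0]);w=np.array([-u[1],u[0],0])
pic=ctrl.snapshot('wrist');f=pic['frame'];c=cam(pic);sc=4
g=cv2.resize(f[180:350,250:400],None,fx=sc,fy=sc,interpolation=cv2.INTER_CUBIC)
pts=[C+a*u+b*w+[0,0,z] for a in(-.059,.059) for b in(-.004,.004) for z in(.092,.138)]+[C+a*u+[0,0,.105] for a in(-.042,-.021,0)]
for q in proj(c,pts): cv2.circle(g,(int((q[0]+.5-250)*sc),int((q[1]+.5-180)*sc)),3,(0,255,0),1)
cv2.imwrite('pics/j2.png',g)
```

```text
t 15.25 p [0.4194 0.2873 0.2053] z [ 0.536 -0.203 -0.819] y [ 0.354  0.935 -0.   ] F [-0.3 -0.4  0.1] M [ 0.13  0.27 -0.06] w 0.0854 q [ 0.76 -0.1   1.89 -0.61  1.14 -0.24]
```

View pics/j2.png

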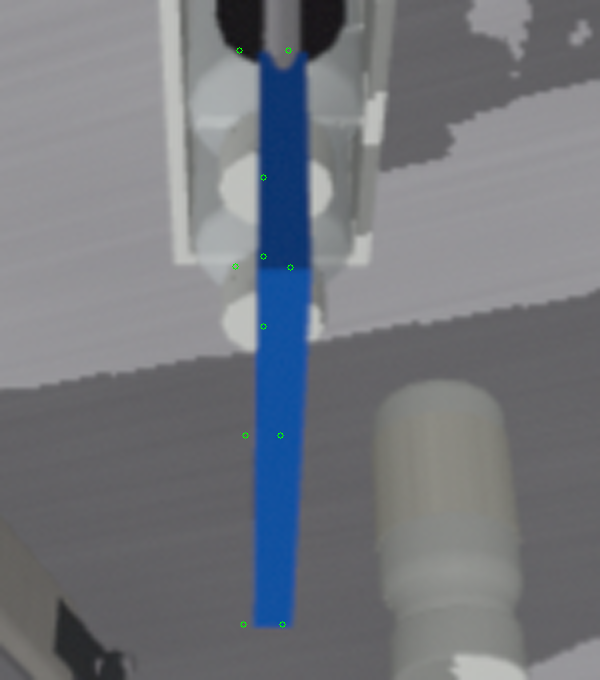

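Emit:
carry_out --pt "0 0 0 0 0.002 0.02 -1" --pt "0 0 0 0 0 0.02 -1" --pt "0 0 0 0 0 0.02 -1" --pt "0 0 0 0 0 0.015 -1" --pt "0 0 0 0 0 0.015 -1" --pt "0 0 0 0 0 0 -1" --pt "0 0 0 0 0 0 1" --pt "0 0 0 0 0 0 1" --pt "0 0 0 0 0 0 1" --pt "0 0 0 0 0 0 1" --pt "0 0 0 0 0 0 1" --pt "0 0 0 0 0 0 1" --pt "0 0 0 0 0 0 1" --pt "0 0 0 0 0 0 1"

```text
t: 16.7
ee_pos: [0.4686, 0.2711, 0.1321]
tool_rot: [0.46, 2.494, -0.144]
force: [-4.3, 2.4, 6.4]
gripper_width: 0.0064
```

Run:
```python
from st import *
pic=ctrl.snapshot('wrist');cv2.imwrite('pics/k_wrist.png',pic['frame'])
```

```text
t 16.7 p [0.4686 0.2711 0.1321] z [ 0.537 -0.204 -0.819] y [0.357 0.934 0.001] F [-4.3  2.4  6.4] M [ 0.12  0.34 -0.03] w 0.0064 q [ 0.66  0.02  1.94 -0.65  0.95 -0.22]
```

View pics/k_wrist.png

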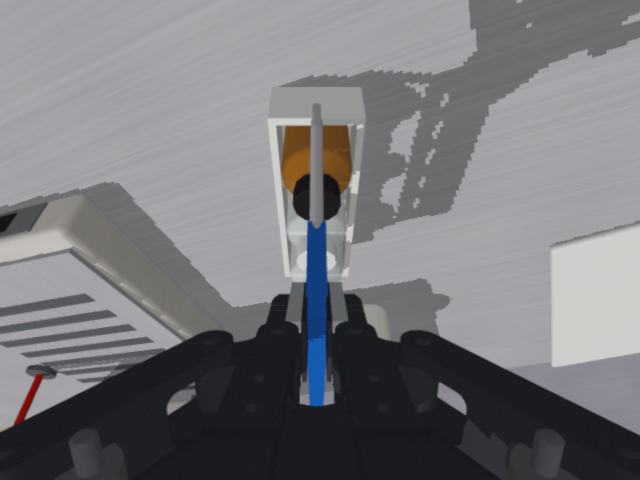

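Emit:
carry_out --pt "0 0 0 -0.0029 0 -0.0041 1" --pt "0 0 0 -0.0043 0 -0.0061 1" --pt "0 0 0 -0.0057 0 -0.0082 1" --pt "0 0 0 -0.0057 0 -0.0082 1" --pt "0 0 0 -0.0057 0 -0.0082 1" --pt "0 0 0 -0.0057 0 -0.0082 1" --pt "0 0 0 -0.0057 0 -0.0082 1" --pt "0 0 0 -0.0057 0 -0.0082 1" --pt "0 0 0 -0.0057 0 -0.0082 1" --pt "0 0 0 -0.0057 0 -0.0082 1" --pt "0 0 0 -0.0029 0 -0.0041 1" --pt "0 0 0 0 0 0 1" --pt "0 0 0 0 0 0 1"

```text
t: 18.05
ee_pos: [0.4682, 0.2709, 0.2288]
tool_rot: [0.46, 2.494, -0.145]
force: [1.0, -0.3, -2.7]
gripper_width: 0.0068
```

Run:
```python
from st import *
pic=ctrl.snapshot('wrist');cv2.imwrite('pics/l_wrist.png',pic['frame'])
pic=ctrl.snapshot('side');cv2.imwrite('pics/l_side.png',pic['frame'])
cv2.imwrite('pics/l_z.png',cv2.resize(pic['frame'][200:420,380:600],None,fx=2.7,fy=2.7,interpolation=cv2.INTER_CUBIC))
```

```text
t 18.05 p [0.4682 0.2709 0.2288] z [ 0.536 -0.205 -0.819] y [ 0.357  0.934 -0.   ] F [ 1.  -0.3 -2.7] M [ 0.21  0.59 -0.02] w 0.0068 q [ 0.66 -0.07  1.82 -0.58  1.12 -0.36]
```

View pics/l_wrist.png

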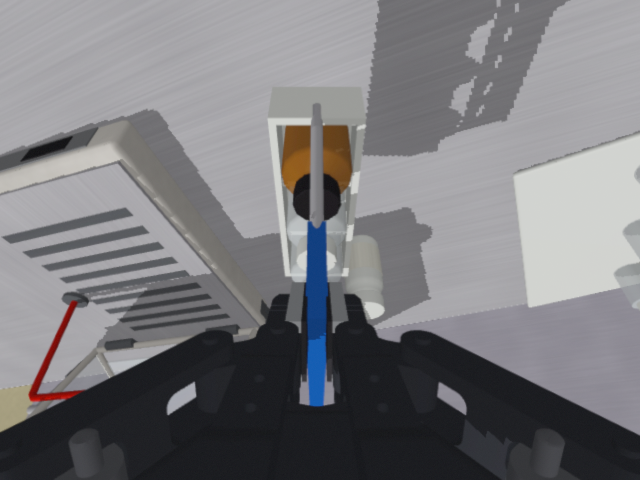

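View pics/l_z.png

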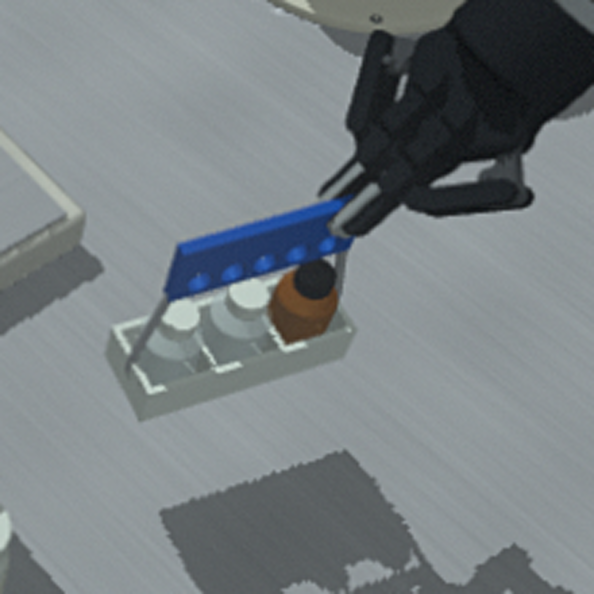

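Run:
```python
from st import *
from plan import *
yc=-20.9;u=np.array([np.cos(np.radians(yc)),np.sin(np.radians(yc)),0]);C=np.array([.5114,.2525,0])
pg=np.array([.4686,.2711,.1321]); rel=r.inv().apply(C-.021*u+[0,0,.105]-pg);print('rel',rel)
rel[1]=0;np.save('rel.npy',rel)
# check side image prediction for 5 holes + ends
for d in(-.042,-.021,0,.021,.042): 
    P=p+r.apply(rel)+(d+.021)*u; q=proj('side',P)[0]; print(d,q.round(1),((q-[380,200])*2.7).round(0))
Rh=R.from_euler('z',15.95,degrees=True)*r
print('turn',turn(r,Rh))
off=R.from_euler('z',90,degrees=True)
def W(x,y,z): return HOOK+CX*x+CY*y+[0,0,z]-Rh.apply(rel)
pp=p;q0=s['qpos']
for w in[(-.17,.064,.03),(0,.064,.03),(0,.064,.006),(0,.034,.006),(0,.018,0),(0,0,0),(0,0,-.006)]:
    t=W(*w);q,cst=ik(t,Rh*off.inv(),q0);print(w,t.round(4),shift(Rh,pp,t),q,cst);pp=t
```

```text
t 18.15 p [0.4681 0.2708 0.2286] z [ 0.536 -0.205 -0.819] y [ 0.357  0.934 -0.   ] F [ 0.3 -0.1 -3.1] M [0.19 0.57 0.05] w 0.0065 q [ 0.66 -0.07  1.82 -0.58  1.12 -0.36]
rel [-0.0054327  -0.00209237  0.03689591]
-0.042 [500.8 289.2] [326. 241.]
-0.021 [489.1 292.7] [295. 250.]
0 [477.2 296.2] [262. 260.]
0.021 [465.1 299.7] [230. 269.]
0.042 [452.9 303.3] [197. 279.]
turn [-9.150e+00 -1.000e-02 -1.306e+01]
(-0.17, 0.064, 0.03) [0.4416 0.009  0.2311] [ 0.0017 -0.2632 -0.0041] [-0.2  -0.54  2.14  0.08  0.93 -1.71] 0.0
(0, 0.064, 0.03) [ 0.611  -0.0057  0.2311] [-0.1392  0.      0.0975] [-0.15 -0.12  1.86  0.05  0.79 -1.66] 0.0
(0, 0.064, 0.006) [ 0.611  -0.0057  0.2071] [0.0138 0.     0.0197] [-0.15 -0.1   1.89  0.05  0.74 -1.66] 0.0
(0, 0.034, 0.006) [ 0.6084 -0.0356  0.2071] [ 0.   -0.03  0.  ] [-0.22 -0.11  1.9   0.11  0.75 -1.77] 0.0
(0, 0.018, 0) [ 0.607  -0.0515  0.2011] [ 0.0034 -0.016   0.0049] [-0.26 -0.1   1.91  0.15  0.74 -1.82] 0.0
(0, 0, 0) [ 0.6055 -0.0695  0.2011] [ 0.    -0.018  0.   ] [-0.3  -0.1   1.91  0.18  0.75 -1.88] 0.0
(0, 0, -0.006) [ 0.6055 -0.0695  0.1951] [0.0034 0.     0.0049] [-0.3  -0.1   1.91  0.18  0.73 -1.89] 0.0
```

Emit:
carry_out --pt "-2.3 0 -3.27 0 0 0 1" --pt "-2.3 0 -3.27 0 0 0 1" --pt "-2.3 0 -3.27 0 0 0 1" --pt "-2.25 0 -3.25 0 0 0 1" --pt "0 0 0 0 -0.012 0 1" --pt "0 0 0 0.0002 -0.022 -0.0004 1" --pt "0 0 0 0.0002 -0.022 -0.0004 1" --pt "0 0 0 0.0002 -0.022 -0.0004 1" --pt "0 0 0 0.0002 -0.022 -0.0004 1" --pt "0 0 0 0.0002 -0.022 -0.0004 1" --pt "0 0 0 0.0002 -0.022 -0.0004 1" --pt "0 0 0 0.0002 -0.022 -0.0004 1" --pt "0 0 0 0.0002 -0.022 -0.0004 1" --pt "0 0 0 0.0002 -0.022 -0.0004 1" --pt "0 0 0 0 -0.022 -0.0004 1" --pt "0 0 0 0 -0.018 0 1" --pt "0 0 0 0 -0.013 0 1" --pt "0 0 0 0 0 0 1" --pt "0 0 0 0 0 0 1"

```text
t: 20.05
ee_pos: [0.4415, 0.0089, 0.231]
tool_rot: [0.113, 2.529, -0.035]
force: [-0.2, -0.3, -3.2]
gripper_width: 0.0068
```

```bash
cat > W.py <<'E'
from st import *
rel=np.load('rel.npy')
def W(x,y,z,Rr=None): return HOOK+CX*x+CY*y+[0,0,z]-(Rr or r).apply(rel)
h=p+r.apply(rel)-HOOK;print('hole in hook frame',(h@CX).round(4),(h@CY).round(4),h[2].round(4),'yaw',np.degrees(np.arctan2(-r.as_matrix()[0,1],r.as_matrix()[1,1])).round(2))
def go(*w): print(w,shift(r,p,W(*w)))
E
python3 - <<'E'
from W import *
go(0,.064,.03);go(-.04,.064,.03)
pic=ctrl.snapshot('wrist');cv2.imwrite('pics/m_wrist.png',pic['frame'])
E
```

```text
t 20.05 p [0.4415 0.0089 0.231 ] z [ 0.571 -0.051 -0.819] y [0.089 0.996 0.   ] F [-0.2 -0.3 -3.2] M [ 0.07  0.62 -0.  ] w 0.0068 q [-0.2  -0.53  2.14  0.08  0.93 -1.71]
hole in hook frame -0.1702 0.0638 0.0299 yaw -5.1
(0, 0.064, 0.03) [-0.1395  0.0006  0.0975]
(-0.04, 0.064, 0.03) [-0.1067  0.0005  0.0746]
```

View pics/m_wrist.png

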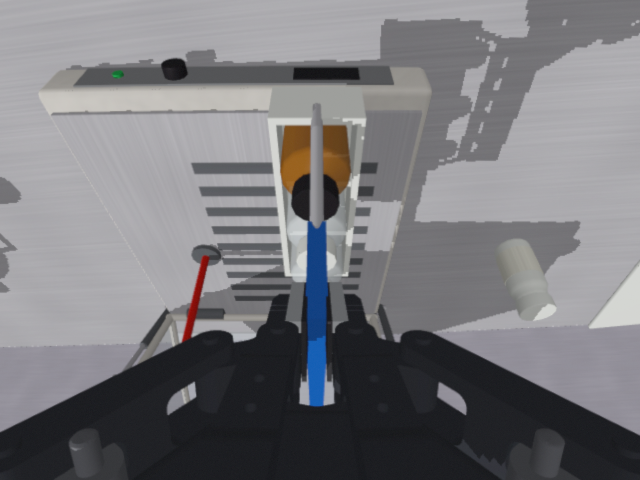

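Emit:
carry_out --pt "0 0 0 -0.004 0 0.004 1" --pt "0 0 0 -0.009 0 0.0075 1" --pt "0 0 0 -0.0125 0 0.0095 1" --pt "0 0 0 -0.0125 0 0.0095 1" --pt "0 0 0 -0.0125 0 0.0095 1" --pt "0 0 0 -0.0125 0 0.0095 1" --pt "0 0 0 -0.0125 0 0.0095 1" --pt "0 0 0 -0.0125 0 0.0095 1" --pt "0 0 0 -0.0125 0 0.0095 1" --pt "0 0 0 -0.0125 0 0.0095 1" --pt "0 0 0 -0.0105 0 0.0085 1" --pt "0 0 0 -0.008 0 0.006 1" --pt "0 0 0 -0.0025 0 0.004 1" --pt "0 0 0 0 0 0 1" --pt "0 0 0 0 0 0 1"

```text
t: 21.6
ee_pos: [0.6114, -0.0052, 0.2213]
tool_rot: [0.109, 2.528, -0.034]
force: [0.1, -0.4, -4.0]
gripper_width: 0.0067
```

Run:
```python
from W import *
go(0,.064,.006)
for n in('side','top'):
    pic=ctrl.snapshot(n);f=pic['frame'];cv2.imwrite(f'pics/n_{n}.png',f)
    hp=p+r.apply(rel)
    print(n,'hole',proj(n,[hp+CY*.004,hp-CY*.004]).round(1),'hookend',proj(n,HOOK+CY*.034+[0,0,.006]).round(1))
f=cv2.imread('pics/n_side.png');cv2.imwrite('pics/n_z.png',cv2.resize(f[180:330,230:420],None,fx=4,fy=4,interpolation=cv2.INTER_CUBIC))
```

```text
t 21.6 p [ 0.6114 -0.0052  0.2213] z [ 0.572 -0.049 -0.819] y [0.086 0.996 0.   ] F [ 0.1 -0.4 -4. ] M [ 0.08  0.63 -0.  ] w 0.0067 q [-0.15 -0.1   1.86  0.06  0.78 -1.67]
hole in hook frame 0.0004 0.0645 0.0202 yaw -4.94
(0, 0.064, 0.006) [ 0.0085 -0.0005  0.0114]
side hole [[309.  241.1]
 [306.4 238.2]] hookend [[298.4 234.4]]
top hole [[301.6 199.2]
 [305.3 199.4]] hookend [[317.5 201.4]]
```

View pics/n_z.png

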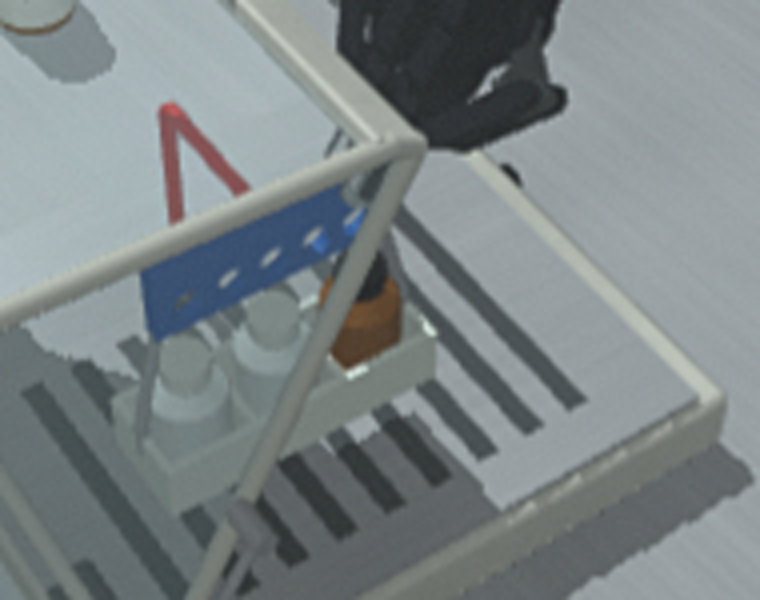

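View pics/n_top.png

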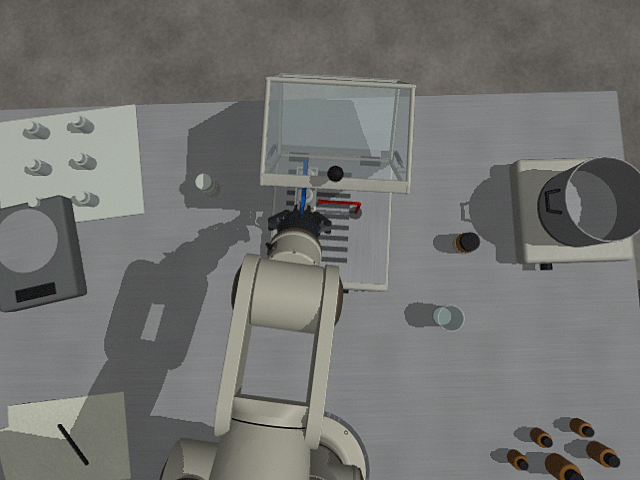

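View pics/n_side.png

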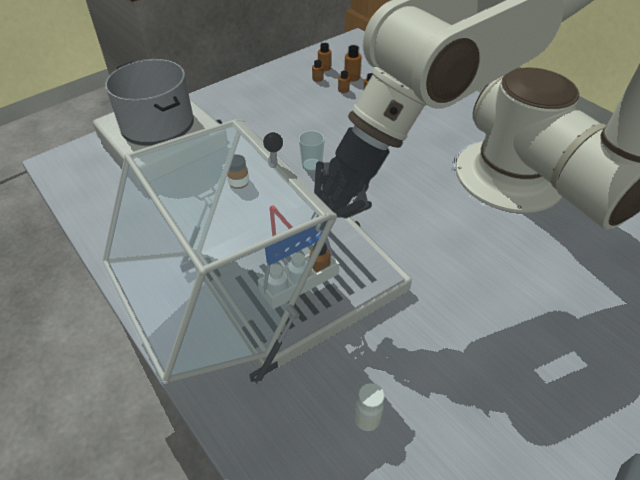

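Emit:
carry_out --pt "0 0 0 0.0038 0 0.0054 1" --pt "0 0 0 0.0038 0 0.0054 1" --pt "0 0 0 0 -0.006 0 1" --pt "0 0 0 0 -0.007 0 1" --pt "0 0 0 0 -0.006 0 1" --pt "0 0 0 0 -0.005 0 1" --pt "0 0 0 0 0 0 1" --pt "0 0 0 0 0 0 1"

```text
t: 22.5
ee_pos: [0.6096, -0.0296, 0.2084]
tool_rot: [0.11, 2.528, -0.035]
force: [0.8, -0.6, -3.1]
gripper_width: 0.0064
```

Run:
```python
from W import *
go(0,.028,.006)
for n in('side',):
    pic=ctrl.snapshot(n);f=pic['frame'];cv2.imwrite(f'pics/o_{n}.png',f)
    hp=p+r.apply(rel)
    print(n,'hole',proj(n,[hp+CY*.004,hp-CY*.004]).round(1),'hookend',proj(n,HOOK+CY*.034+[0,0,.006]).round(1))
    cv2.imwrite('pics/o_z.png',cv2.resize(f[190:290,250:370],None,fx=6,fy=6,interpolation=cv2.INTER_CUBIC))
```

```text
t 22.5 p [ 0.6096 -0.0296  0.2084] z [ 0.572 -0.05  -0.819] y [0.087 0.996 0.   ] F [ 0.8 -0.6 -3.1] M [ 0.06  0.6  -0.01] w 0.0064 q [-0.21 -0.1   1.88  0.1   0.75 -1.75]
hole in hook frame 0.0007 0.04 0.0073 yaw -4.99
(0, 0.028, 0.006) [ 0.0014 -0.012   0.0007]
side hole [[301.2 237.5]
 [298.7 234.7]] hookend [[298.4 234.4]]
```

View pics/o_z.png

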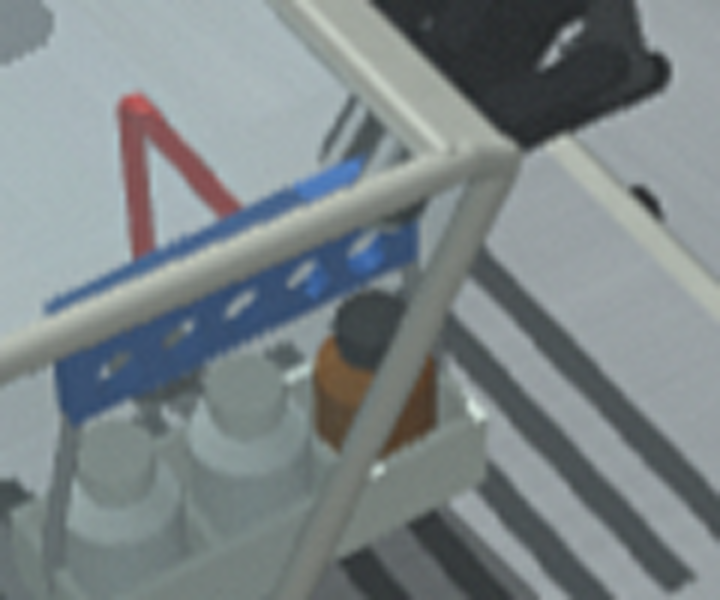

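Emit:
carry_out --pt "0 0 0 0 -0.004 0 1" --pt "0 0 0 0 -0.004 0 1" --pt "0 0 0 0.0003 -0.004 0.0005 1" --pt "0 0 0 0.0006 -0.003 0.0008 1" --pt "0 0 0 0 0 0 1"

```text
t: 23.05
ee_pos: [0.6081, -0.0447, 0.2063]
tool_rot: [0.11, 2.529, -0.035]
force: [1.3, -0.3, -3.7]
gripper_width: 0.007
```

Run:
```python
from W import *
go(0,.018,.0)
for n in('side',):
    pic=ctrl.snapshot(n);f=pic['frame'];cv2.imwrite(f'pics/p_{n}.png',f)
    cv2.imwrite('pics/p_z.png',cv2.resize(f[190:290,250:370],None,fx=6,fy=6,interpolation=cv2.INTER_CUBIC))
```

```text
t 23.05 p [ 0.6081 -0.0447  0.2063] z [ 0.571 -0.05  -0.819] y [0.087 0.996 0.   ] F [ 1.3 -0.3 -3.7] M [0.14 0.73 0.04] w 0.007 q [-0.25 -0.1   1.89  0.13  0.75 -1.8 ]
hole in hook frame 0.0005 0.0249 0.0051 yaw -4.98
(0, 0.018, 0.0) [ 0.0034 -0.0069  0.0039]
```

View pics/p_z.png

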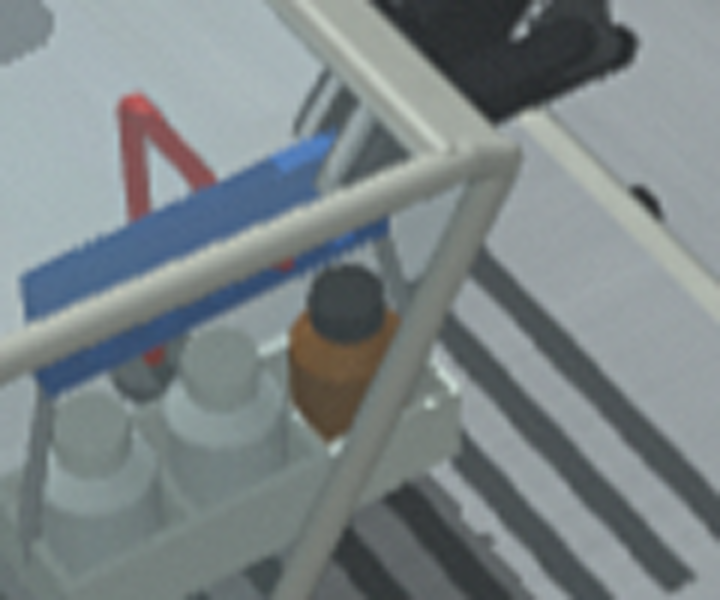

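Emit:
carry_out --pt "0 0 0 0.0014 -0.0035 0.0018 1" --pt "0 0 0 0.0014 -0.0035 0.0018 1" --pt "0 0 0 0 -0.005 0 1" --pt "0 0 0 0 -0.005 0 1" --pt "0 0 0 0 -0.004 0 1" --pt "0 0 0 0 0 0 1" --pt "0 0 0 0 0 0 1"

```text
t: 23.8
ee_pos: [0.6063, -0.0654, 0.2022]
tool_rot: [0.11, 2.528, -0.035]
force: [0.3, -0.2, -2.2]
gripper_width: 0.0066
```

Run:
```python
from W import *
go(0,.0,-.004)
for n in('side',):
    pic=ctrl.snapshot(n);f=pic['frame'];cv2.imwrite(f'pics/q_{n}.png',f)
    cv2.imwrite('pics/q_z.png',cv2.resize(f[190:290,250:370],None,fx=6,fy=6,interpolation=cv2.INTER_CUBIC))
```

```text
t 23.8 p [ 0.6063 -0.0654  0.2022] z [ 0.572 -0.05  -0.819] y [0.087 0.996 0.   ] F [ 0.3 -0.2 -2.2] M [0.08 0.67 0.04] w 0.0066 q [-0.29 -0.09  1.89  0.17  0.75 -1.87]
hole in hook frame 0.0005 0.0041 0.0012 yaw -4.98
(0, 0.0, -0.004) [ 0.0034 -0.0041  0.0039]
```

View pics/q_z.png

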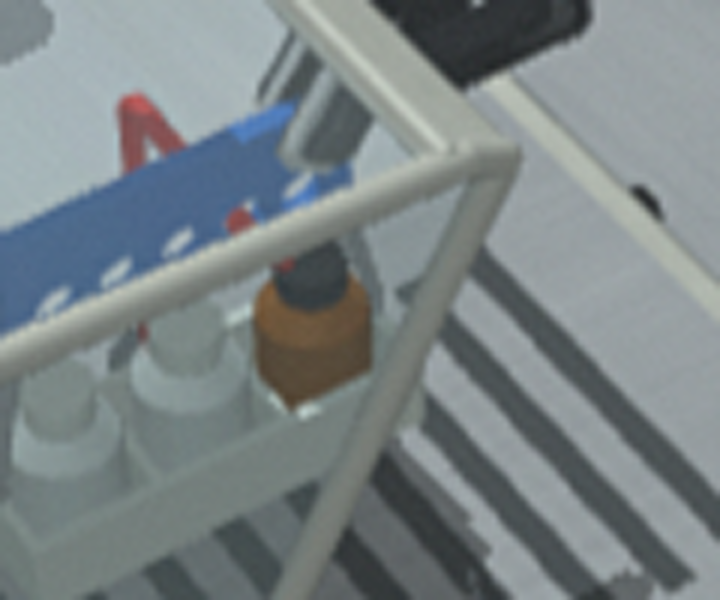

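Emit:
carry_out --pt "0 0 0 0.0006 -0.002 0.0008 1" --pt "0 0 0 0.0006 -0.002 0.0008 1" --pt "0 0 0 0.0006 0 0.0008 1" --pt "0 0 0 0.0006 0 0.0008 1" --pt "0 0 0 0 0 0 1" --pt "0 0 0 0 0 0 1"

```text
t: 24.45
ee_pos: [0.6059, -0.0691, 0.1982]
tool_rot: [0.109, 2.528, -0.034]
force: [0.7, -0.3, -2.3]
gripper_width: 0.0067
```

```bash
python3 -c "from W import *"
```

```text
t 24.45 p [ 0.6059 -0.0691  0.1982] z [ 0.572 -0.05  -0.819] y [0.086 0.996 0.   ] F [ 0.7 -0.3 -2.3] M [0.08 0.58 0.  ] w 0.0067 q [-0.3  -0.09  1.9   0.18  0.74 -1.89]
hole in hook frame 0.0004 0.0004 -0.0029 yaw -4.95
```

Emit:
carry_out --pt "0 0 0 0.0006 0 0.0008 1" --pt "0 0 0 0.0006 0 0.0008 1" --pt "0 0 0 0 0 0 1" --pt "0 0 0 0 0 0 1"

```text
t: 24.85
ee_pos: [0.6061, -0.0692, 0.1968]
tool_rot: [0.109, 2.527, -0.035]
force: [-0.7, 0.5, 4.3]
gripper_width: 0.0066
```

```bash
python3 -c "from W import *"
```

```text
t 24.85 p [ 0.6061 -0.0692  0.1968] z [ 0.573 -0.05  -0.818] y [ 0.086  0.996 -0.   ] F [-0.7  0.5  4.3] M [0.13 0.01 0.11] w 0.0066 q [-0.3  -0.09  1.9   0.18  0.74 -1.89]
hole in hook frame 0.0006 0.0003 -0.0043 yaw -4.96
```

Emit:
carry_out --pt "0 0 0 -0.0003 0 -0.0004 1" --pt "0 0 0 0 0 0 1" --pt "0 0 0 0 0 0 0.6" --pt "0 0 0 0 0 0 0.4" --pt "0 0 0 0 0 0 0.3" --pt "0 0 0 0 0 0 0.2" --pt "0 0 0 0 0 0 0.2"

```text
t: 25.55
ee_pos: [0.6058, -0.0692, 0.1966]
tool_rot: [0.109, 2.528, -0.034]
force: [0.0, -1.3, 0.2]
gripper_width: 0.0339
```

Run:
```python
from W import *
for n in('side','wrist'):
    pic=ctrl.snapshot(n);f=pic['frame'];cv2.imwrite(f'pics/r_{n}.png',f)
    if n=='side':cv2.imwrite('pics/r_z.png',cv2.resize(f[190:320,240:370],None,fx=4.5,fy=4.5,interpolation=cv2.INTER_CUBIC))
```

```text
t 25.55 p [ 0.6058 -0.0692  0.1966] z [ 0.572 -0.05  -0.819] y [0.086 0.996 0.   ] F [ 0.  -1.3  0.2] M [-0.01  0.27 -0.01] w 0.0339 q [-0.3  -0.09  1.9   0.18  0.74 -1.89]
hole in hook frame 0.0003 0.0003 -0.0045 yaw -4.95
```

View pics/r_z.png

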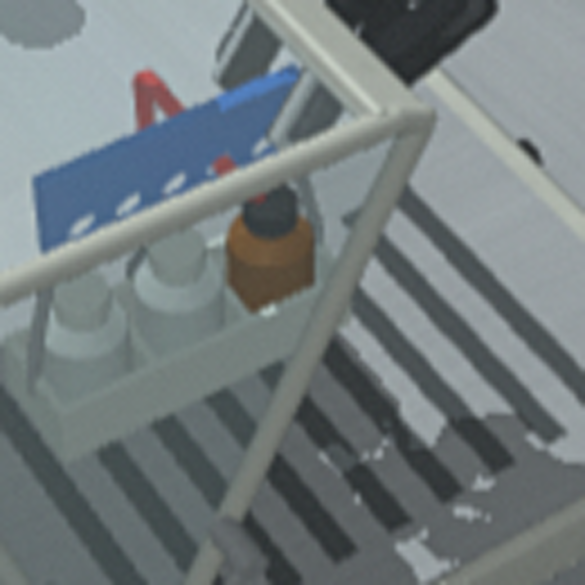

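View pics/r_wrist.png

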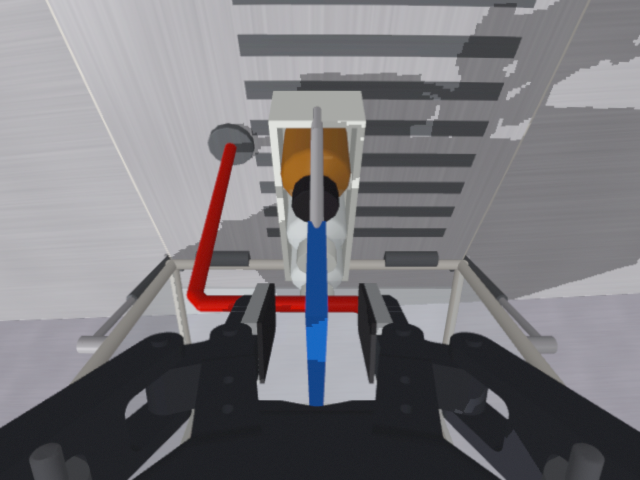

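Emit:
carry_out --pt "0 0 0 0 0 -0.005 0.2" --pt "0 0 0 0 0 -0.01 0.2" --pt "0 0 0 0 0 -0.015 0.2" --pt "0 0 0 0 0 -0.02 0.2" --pt "0 0 0 0 0 -0.02 0.2" --pt "0 0 0 0 0 -0.02 0.2" --pt "0 0 0 0 0 -0.02 0.2" --pt "0 0 0 0 0 -0.02 0.2" --pt "0 0 0 0 0 -0.02 0.2" --pt "0 0 0 0 0 0 0.2" --pt "0 0 0 0 0 0 0.2" --pt "0 0 0 0 0 0 0.2" --pt "0 0 0 0 0 0 0.2"

```text
t: 26.95
ee_pos: [0.52, -0.0617, 0.3186]
tool_rot: [0.109, 2.529, -0.034]
force: [-0.5, -0.0, 0.1]
gripper_width: 0.034
```

Run:
```python
from W import *
for n in('side','wrist','top'):
    pic=ctrl.snapshot(n);f=pic['frame'];cv2.imwrite(f'pics/s_{n}.png',f)
    if n=='side':
        cv2.imwrite('pics/s_z.png',cv2.resize(f[180:320,230:380],None,fx=4.2,fy=4.2,interpolation=cv2.INTER_CUBIC))
    for nm in("carrier_mid","full_bottle_mid","empty_a_mid","amber_jar","white_bottle","beaker"):
        print(n,nm,[(d["position"].round(3).tolist(),round(d["score"],2)) for d in ctrl.spot_in(pic,nm)][:3])
```

```text
t 26.95 p [ 0.52   -0.0617  0.3186] z [ 0.571 -0.049 -0.819] y [0.086 0.996 0.   ] F [-0.5 -0.   0.1] M [0.05 0.27 0.08] w 0.034 q [-0.36 -0.35  1.86  0.18  1.05 -1.88]
hole in hook frame -0.0858 0.0004 0.1175 yaw -4.95
side carrier_mid []
side full_bottle_mid []
side empty_a_mid []
side amber_jar []Traceback (most recent call last):
  File "<stdin>", line 7, in <module>
AttributeError: 'list' object has no attribute 'round'. Did you mean: 'count'?
```

View pics/s_z.png

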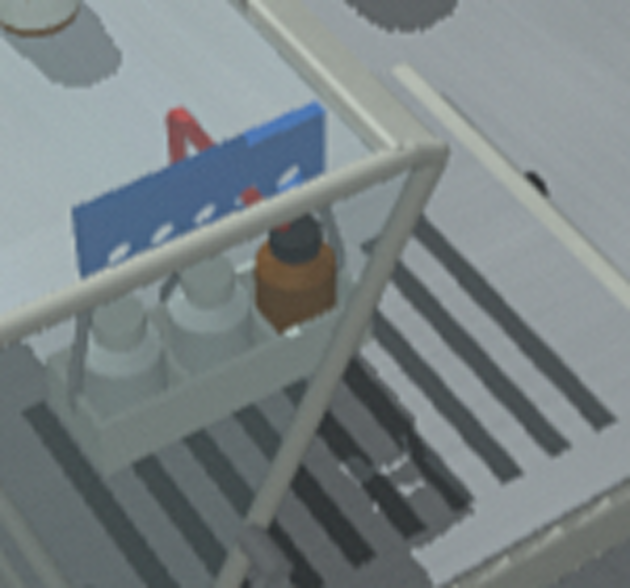

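View pics/s_side.png

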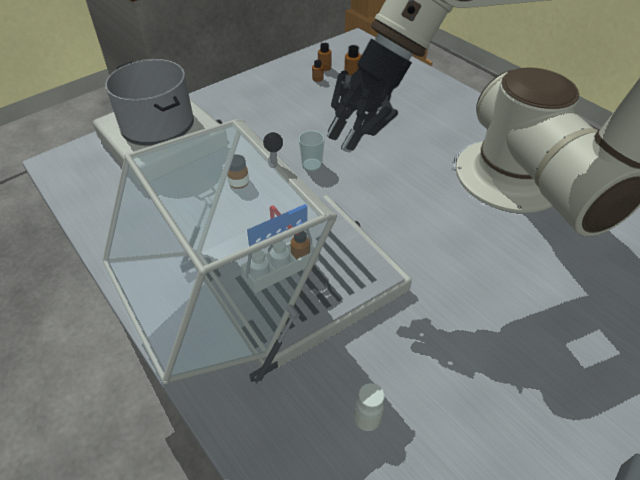

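Emit:
carry_out --pt "0 0 0 0 0 -0.02 0.2" --pt "0 0 0 0 0 -0.02 0.2" --pt "0 0 0 0 0 0 0.2" --pt "0 0 0 0 0 0 0.2" --pt "0 0 0 0 0 0 0.2" --pt "0 0 0 0 0 0 0.2" --pt "0 0 0 0 0 0 0.2" --pt "0 0 0 0 0 0 0.2"

```text
t: 28.05
ee_pos: [0.4972, -0.0598, 0.3518]
tool_rot: [0.109, 2.528, -0.034]
force: [-0.1, 0.8, 0.4]
gripper_width: 0.0339
```

Run:
```python
from W import *
base=HOOK+[0,0,-.004]
def pts(t): 
    c,sn=np.cos(t),np.sin(t);P=[]
    for a,z in((-.038,.033),(.080,.033),(.092,-.105),(-.05,-.105)):
        y=.004 if z>0 else .025
        P.append(base+CX*(a*c+z*sn)+CY*y+np.array([0,0,-a*sn+z*c]))
    return P
pic=ctrl.snapshot('side');f=pic['frame'];cv2.imwrite('pics/t_side.png',f)
x0,y0,sc=230,180,4.2
g=cv2.resize(f[180:320,230:380],None,fx=sc,fy=sc,interpolation=cv2.INTER_CUBIC)
for t,col in((0,(0,255,0)),(.1,(0,0,255)),(-.1,(255,0,255))):
    for q in proj('side',pts(t)): cv2.circle(g,(int((q[0]+.5-x0)*sc),int((q[1]+.5-y0)*sc)),3,col,1)
cv2.imwrite('pics/t_z.png',g)
for n in('top','wrist'):
    pic=ctrl.snapshot(n);cv2.imwrite(f'pics/t_{n}.png',pic['frame'])
```

```text
t 28.05 p [ 0.4972 -0.0598  0.3518] z [ 0.572 -0.049 -0.819] y [0.086 0.996 0.   ] F [-0.1  0.8  0.4] M [0.03 0.33 0.02] w 0.0339 q [-0.38 -0.41  1.83  0.18  1.14 -1.89]
hole in hook frame -0.1087 0.0004 0.1507 yaw -4.95
```

View pics/t_z.png

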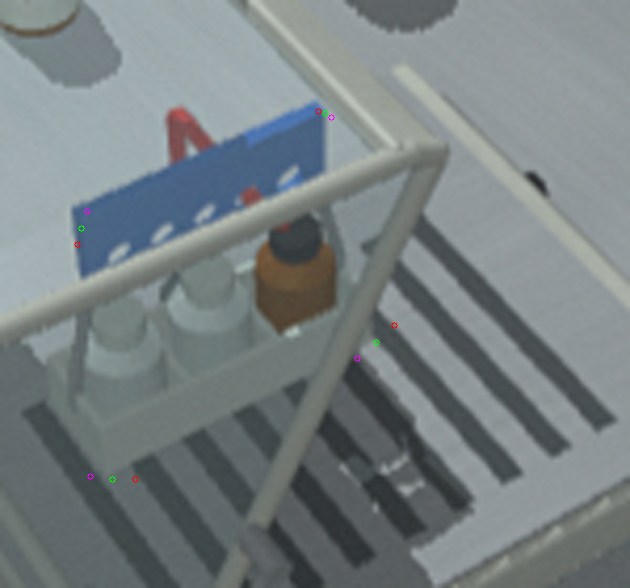

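View pics/t_wrist.png

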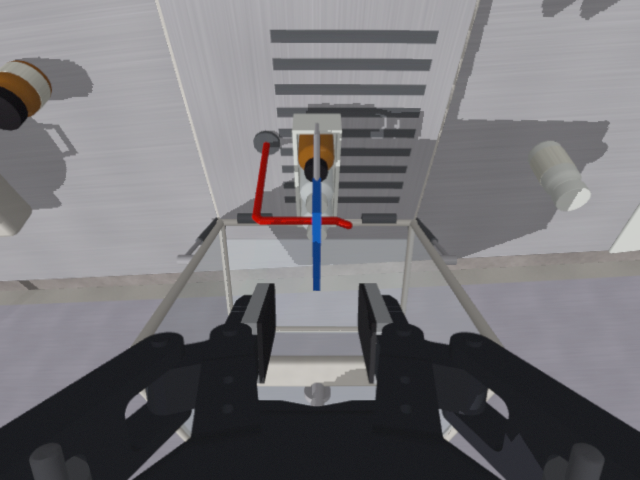

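View pics/t_top.png

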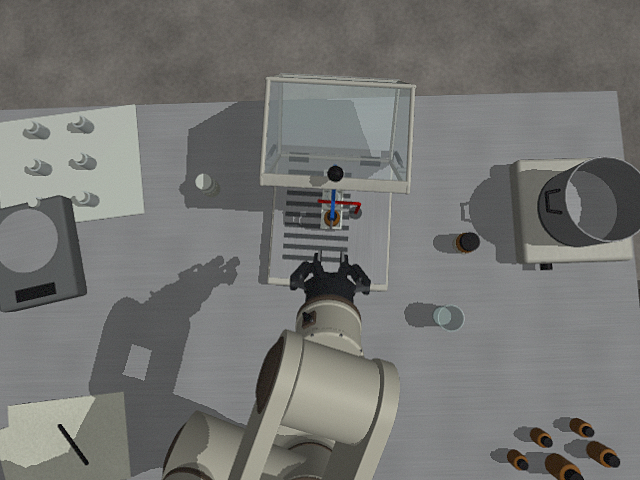

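Run:
```python
import cv2
f=cv2.imread('pics/t_side.png');cv2.imwrite('pics/t_zz.png',cv2.resize(f[195:300,235:330],None,fx=8,fy=5.7*8/5.7*0+7 if 0 else 8,interpolation=cv2.INTER_CUBIC)[:600])
```

```text
(no output)
```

View pics/t_zz.png

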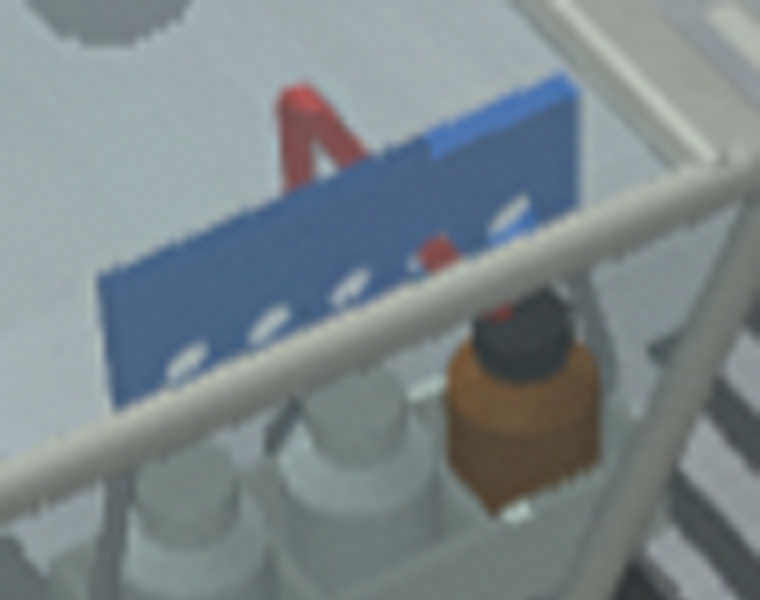

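Run:
```python
from h import *
from scipy.optimize import least_squares
o=np.array([[578,95],[117,410],[562,75],[98,274]])/8+[235,195]-.5
L=[(-.038,.004,.033),(.080,.004,-.013),(-.038,-.004,.033),(.080,-.004,.033)]
B=np.column_stack([CX,CY,[0,0,1]])
def pts(t,d,ro,yw): 
    X=R.from_euler('zyx',[yw,t,ro]).as_matrix(); return HOOK+[0,0,-.004]+(np.array(L)@X.T+d)@B.T
def f(v): return np.concatenate([(proj('side',pts(v[0],v[1:4],v[4],v[5]))-o).ravel(), v[1:4]/.002*.7, [v[4]/.05,v[5]/.02]])
s=least_squares(f,np.zeros(6));print('pitch',s.x[0],'d',s.x[1:4],'roll',s.x[4],'yaw',s.x[5],f(s.x)[:8].round(2))
J=s.jac;print('sd pitch',np.sqrt(np.linalg.inv(J.T@J)[0,0]))
```

```text
pitch -0.0651451491725856 d [ 0.000686   -0.00313941  0.00156232] roll -0.05280269896572771 yaw -0.0065159230863770035 [ 0.46  0.06  0.19  2.26  0.04 -0.18 -0.19 -1.51]
sd pitch 0.027465430609568672
```

Run:
```python
import cv2,numpy as np
r=[]
for n in('q','r','s','t'):
    f=cv2.imread(f'pics/{n}_side.png').astype(int)
    b=(f[...,0]-f[...,2])>35
    # topmost blue pixel per column
    xs=[];ys=[]
    for x in range(250,300):
        c=np.where(b[195:260,x])[0]
        if len(c)>2: xs.append(x);ys.append(195+c[0])
    xs=np.array(xs);ys=np.array(ys);
    for _ in range(5):
        p=np.polyfit(xs,ys,1);e=ys-np.polyval(p,xs);k=abs(e)<1.2;xs,ys=xs[k],ys[k]
    print(n,p,xs.min(),xs.max(),len(xs),'angle',np.degrees(np.arctan(p[0])))
qf=[cv2.resize(cv2.imread(f'pics/{n}_side.png')[195:265,240:320],None,fx=4.8,fy=4.8,interpolation=cv2.INTER_CUBIC) for n in 'qt']
cv2.imwrite('pics/cmp.png',np.hstack(qf))
```

```text
q [ -0.46381753 344.45791116] 250 299 50 angle -24.882696738938133
r [ -0.44105642 338.169988  ] 250 299 50 angle -23.80018565927616
s [ -0.44542617 339.54948379] 250 299 50 angle -24.009442468649855
t [ -0.44408163 339.22040816] 250 299 50 angle -23.945127932911724
```

View pics/cmp.png

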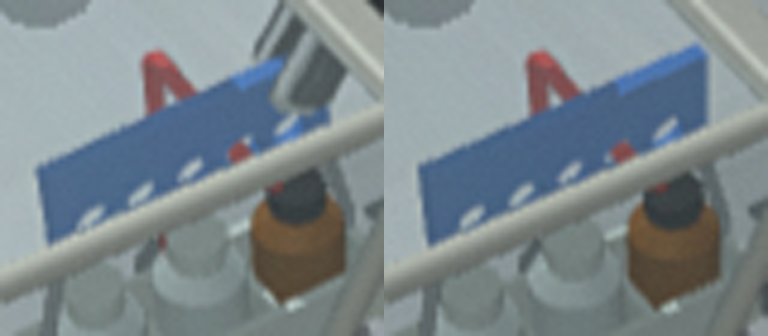

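```bash
python3 -c "
from cell import ctrl
print(ctrl.job_done())"
```

```text
the job is handed in; nothing more can be done
None
```

The hood is open against its stop and the carrier is hanging on the hook by the hole 21 mm from the middle, towards the full bottle. I handed the job in at about 28.2 s; no verdict was reported.

- **Hood:** my first try, gripping the knob, slipped off and the hood fell shut. I then pushed the knob up from below with closed fingers. The hood swung on to its stop and stayed there with the gripper clear of it.
- **Carrier:** it hangs free of the deck with all three bottles standing in their cells. It did not move between the last two side pictures.
- **Level:** the two checks disagreed, but both are under 0.10 rad.
  - Compared with the picture of it held level, it tilts about 0.02 rad, full-bottle end down. I trust this one more.
  - A direct fit to the last side picture gave about 0.065 rad pitch, uncertain by about 0.03. It also gave a sideways tilt of about 0.05 rad, so about 0.08 rad combined. I put the difference down to a 1–2 pixel camera bias.
- **Networks:** they found neither the carrier nor the bottles in the side picture after release, and that script then stopped on an error. The final checks rest on the pictures themselves.
- **Bystanders and arm:** by eye, the jar, the white bottle and the beaker are where they started in the top view. The arm is withdrawn and touches nothing.

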